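# Put pressed dishes in the drying cabinet and set its vent

### The arm

A 6-joint arm with a two-finger parallel gripper is mounted at the origin on the work surface. World frame = base frame: x ahead of the robot, y to its left, z up, the work surface at z = 0. Lengths are in m, angles in rad, forces in N, time in s.
With the tool pointing down it reaches from about 0.25 to 0.775 m from the base axis. Payload 4 kg.
Tool frame: the origin (TCP) lies at the very end of the fingers, on their centre line; the grasp point (between the pads) lies 19 mm behind it; z points along the fingers, y is the line along which they close (so a half turn about z gives the same grasp; the last joint's range is limited). The gripper opens to 85 mm and grips with 20 to 120 N. Pads are 22 mm wide; open, the fingers measure 114 mm over their backs; the gripper's body (76 mm by 85 mm) begins 54 mm behind the grasp point. The pads swing forward as they close: fully open they stand 13 mm farther back than shut.
Start: joints at [1.001, 0.087, 1.371, -0, 1.684, -0.103], TCP at [0.248, 0.491, 0.231] pointing down, gripper open.
Joint ranges: [-3.1, 3.1], [-0.76, 2.03], [0.27, 2.55], [-1.08, 4.22], [0.17, 2.65], [-2.57, 2.57]. Speed limits (rad/s): [2.79, 2.79, 3.14, 3.14, 3.14, 3.14].

### API

Orientations are given as [roll, pitch, yaw] about the fixed x, y, z axes, in that order (R = Rz(yaw) Ry(pitch) Rx(roll)).
In Python, from rig import * gives the robot as it stands.
- The arm moves only by the tool arm_command, never from a script. Its argument "commands" is a list of rows, each an object of numbers: "dx", "dy", "dz": the shift along the tool's x, y, z in units of 0.08 m (1.0 is 0.08 m); "ax", "ay", "az": the turn, a rotation vector about the tool's x, y, z in units of pi rad (1.0 is pi rad); "fingers": the closure, from -1 (fully open) to 1 (shut). A call has 1 to 5 rows; each row is the pose to reach, as a shift and turn from the pose commanded when the call began, along the tool's axes at that moment, turning the shorter way round; what a row does not reach only later rows make up. A row lasts 1/10 s, in which the tool goes at most 50 mm and 8.59 degrees, less where a joint would pass 70% of its speed; a pose out of reach is approached as far as the arm can. A call with a number of a shift or a turn outside -1 to 1 is refused whole. A call with a gripper value outside its range is refused whole. The fingers move at their own pace and stop on an object; the grip force is fixed at half the most. Time passes only in rows, so rows that repeat a pose let the fingers close. It gives the time, the measured TCP pose, the force, the opening and the grip force at its end, in the units of the state.
- sense(): the state, without advancing time (a new reading comes with each control period).
- capture(name): name is "scene" or "top" or "wrist"; returns the picture (420x560x3 uint8, blue, green, red); there is no depth.
- calibration(name): a dict with "fovy" (degrees; the focal length in pixels is half the picture's height over the tangent of half this angle, whatever the lens; pixels are square), "cx", "cy" (the principal point, pixels), "k1" (the pictures are not rectified: a ray, as slopes to the right and down, at radius r is drawn at 1 + k1 r^2 times it, then the intrinsics apply), "view" (4x4, takes a point from world to camera coordinates). Camera axes: x right, y up, looking along -z (the intrinsics and any distortion apply to the point x, -y, -z); pixel columns grow to the right and rows downward; lengths in m; the calibration is good to about 2 mm. A picture is of the moment at which its call begins: read the wrist's pose just before it. calibration takes no time and is no camera call; for the wrist camera it gives the pose at the moment of the call.
- close_job(): hands the job in; it is judged then, once.
The state is a dict: "time": time; "joint_positions": joint angles; "qd": joint speeds; "effort": joint torques, N m; "eef_pos": TCP position; "tcp_rot": TCP orientation; "force": force on the tool from outside, world axes, zero at the start; "wrist_torque": the same for the moment, N m; "grip_width": finger opening in m; "gripper_force": force on a finger pad.
Only numpy, scipy, OpenCV 4.12 (cv2) and the standard library are available. Lean on these libraries where they do the work, as an engineer would, in place of code of your own. Each camera call takes 0.05 s, during which the arm holds its last target. There are 200 camera calls.

### The job

Pull open the drying cabinet's drawer, move every clay dish from the press's catch tray into it so that each stands flat on its base on the drawer's floor, and push the drawer fully shut. Only then raise the stiff vent lid on top of the cabinet to 45 degrees and leave it standing there; leave the bowl, the jar and the board alone.

Things in the scene. Friction and masses are not known exactly. Their poses are not given: they have to be found in the camera images.
- drawer (a joint): sliding drawer of the drying cabinet, m: 0 shut (front panel flush with the cabinet's front), grows as it is pulled out, stop at 0.17; about 3 N friction. Front panel 398 mm wide, 73 mm high, 12 mm thick, white; its top edge is 95 mm above the table. Inside: 390 mm wide, 234 mm front to back, steel floor 30 mm above the table, side walls 35 mm above that floor
- vent_lid (a joint): stiff-hinged aluminium vent lid on the cabinet's top, 140 mm deep, 300 mm wide, 10 mm thick; rad: 0 lying shut on the cabinet's top, grows as its front edge is raised, stop at 1.5; it stays where it is left (about 6 N at the handle to move it)
- drawer_handle (a point): middle of the drawer's handle, a dark steel round bar 12 mm thick and 130 mm long, along the cabinet's y, 45 mm in front of the panel, 82 mm above the table. Its axes are those of the cabinet
- drawer_floor (a point): point on the drawer's inner floor at half its width, 70 mm behind the inner face of the front panel; moves with the drawer. x points to the drawer's back (the inside runs from x = -70 to +164 mm), y across (-195 to +195 mm), z up
- lid_handle (a point): middle of the vent lid's handle, a black round bar 12 mm thick and 120 mm long, parallel to the hinge, 35 mm above the lid's upper face, 120 mm in front of the hinge; moves with the lid
- lid_hinge (a point): middle of the vent lid's hinge line, which runs along the cabinet's y, 116 mm above the table
- cabinet: fixed grey benchtop drying cabinet, 280 (x) x 440 (y) x 115 mm high, origin under its centre; its front (drawer) faces its -x; the drawer slides out along -x
- tray: fixed aluminium catch tray, 300 (x) x 220 (y) mm, floor 4 mm thick, rim 14 mm above the table, origin under the tray's centre. The green dish press it belongs to stands beside it at its +y side: table from y = +145 mm, 50 mm high, x from -20 to +140 mm; column and head up to 360 mm high from y = +180 mm on
- dish0: rectangular pale clay dish, open on top, 90 (x) x 54 (y) x 32 (z) mm, walls and floor 8 mm thick, 0.16 kg; origin at the centre of its underside, z up. Starts in the catch tray; may be absent
- dish1: rectangular pale clay dish, open on top, 90 (x) x 54 (y) x 32 (z) mm, walls and floor 8 mm thick, 0.16 kg; origin at the centre of its underside, z up. Starts in the catch tray; may be absent
- dish2: rectangular pale clay dish, open on top, 90 (x) x 54 (y) x 32 (z) mm, walls and floor 8 mm thick, 0.16 kg; origin at the centre of its underside, z up. Starts in the catch tray; may be absent
- dish3: rectangular pale clay dish, open on top, 90 (x) x 54 (y) x 32 (z) mm, walls and floor 8 mm thick, 0.16 kg; origin at the centre of its underside, z up. Starts in the catch tray; may be absent
- bowl: bystander: blue round bowl, 120 mm wide, 55 mm high, origin at the centre of its underside
- jar: bystander: grey jar with white cap, 84 mm wide, 110 mm high, origin at the centre of its underside
- bat: bystander: plywood board 140 x 140 x 15 mm lying flat, origin at the centre of its underside
Mind the look-alikes: they are no part of the job. What is shaped like the dish3 but orange or yellow is not meant.

How it is judged:
By the outcome, as a careful person would: the job done as asked, in the order asked, and still so for the second after the job is handed in, with the robot touching nothing.
Of dish0, dish1, dish2, dish3 only 3 to 4 are there at a start; the rules pass over those that are not, and their reading is None.
At some moment in a run one of dish0, dish1, dish2, dish3 may be knocked a few centimetres aside while the robot is not near it.
Once in a run the grip may slacken for a moment while it holds something.
It also fails if it takes over 200 s, if anything falls off the work surface, if the arm or the gripper's body presses on something with over 40 N, if the wrist force passes 120 N, or if a joint passes its speed limit or range.

## Working session

There is one attempt and no reset: what is moved stays moved. The work goes in short steps, Python scripts to look and compute and a tool call to move; the robot and the scene stay as the last step left them, time stands still between calls to the robot, and variables do not carry over. Pictures are saved under pics/ and viewed, at most 14 in all, crops included, and the job is handed in when it is done.

Besides the shell and the picture viewer there is one more tool, called after "Emit:" as name(argument=value, ...) on one line, values as JSON. arm_command: Moves the arm, as the interface text tells. Shifts and turns lie within -1 to 1; 1 stands for 0.08 m of shift or pi rad of turn. Its arguments: {"type":"object","properties":{"commands":{"type":"array"}},"required":["commands"]}

```bash
ls; mkdir -p pics
python3 - <<'E'
from rig import *
import cv2
for n in("scene","top"):
    cv2.imwrite(f"pics/{n}0.png",capture(n)); c=calibration(n); print(n,c)
print(sense())
E
```

```text
pics
scene {'fovy': 50.325634418852616, 'cx': 278.11392303345286, 'cy': 214.27960003351183, 'k1': -0.03754689015829881, 'view': array([[ 0.35159034,  0.93605235, -0.01379233, -0.17730383],
       [-0.80045537,  0.30823333,  0.51406557,  0.34813968],
       [ 0.48544354, -0.16970035,  0.85764   , -1.83373014],
       [ 0.        ,  0.        ,  0.        ,  1.        ]])}
top {'fovy': 48.78983226675592, 'cx': 275.0114019404611, 'cy': 212.29378312246214, 'k1': -0.04336649904223256, 'view': array([[ 0.0114956 , -0.99992112,  0.00505984,  0.01569861],
       [ 0.97882938,  0.01228697,  0.20430876, -0.53388227],
       [-0.20435482,  0.00260407,  0.97889342, -1.61769014],
       [ 0.        ,  0.        ,  0.        ,  1.        ]])}
{'time': 0.1, 'joint_positions': array([ 1.00091772e+00,  8.79059740e-02,  1.37211492e+00, -1.79392749e-06,
        1.68357614e+00, -1.03063709e-01]), 'qd': array([-0.00022257,  0.00026811, -0.00275784, -0.00025566, -0.00133793,
       -0.00135013]), 'effort': array([ 2.01671646e-03, -3.53013361e+01, -3.14220858e+01, -1.58222228e-04,
        7.83996860e-03, -2.38642087e-05]), 'eef_pos': array([0.24727205, 0.49078693, 0.23023657]), 'tcp_rot': array([-3.13959872e+00, -2.04440355e-04,  2.67477736e+00]), 'force': array([ 0.49882552, -0.43836579,  0.14467389]), 'wrist_torque': array([-0.02183521, -0.05182974, -0.02199226]), 'gripper_force': 0.0, 'grip_width': 0.08524830080276315}
```

View pics/scene0.png

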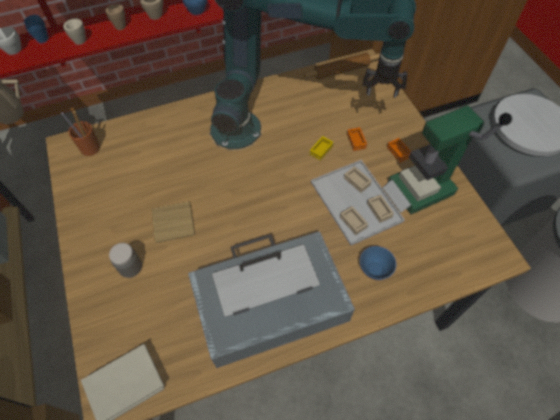

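View pics/top0.png

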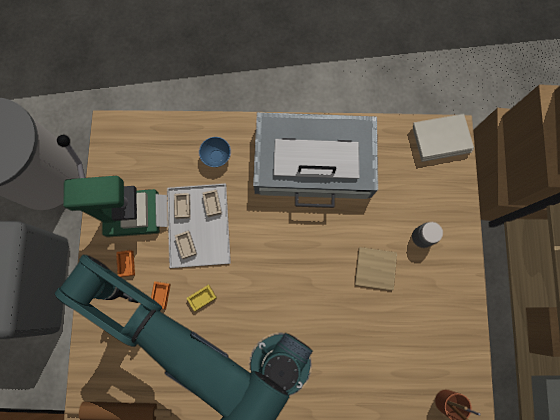

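The scene and top views show three pale dishes in the tray, at about (182,206), (212,203) and (186,245) in the top view. The cabinet is at (315,155), its drawer handle at (308,215) and the lid handle at (317,170). The look-alikes are orange and yellow and lie outside the tray.

```bash
cat > h.py <<'E'
from rig import *
import cv2, numpy as np
def K(c,h=420):
    f=h/2/np.tan(np.radians(c["fovy"])/2); return f
def ray(c,uv):
    f=K(c); d=np.array([(uv[0]-c["cx"])/f,(uv[1]-c["cy"])/f]); u=d.copy()
    for _ in range(20): u=d/(1+c["k1"]*(u@u))
    V=c["view"]; R=V[:3,:3]; o=-R.T@V[:3,3]
    return o,R.T@np.array([u[0],-u[1],-1])
def onz(c,uv,z):
    o,r=ray(c,uv); return o+r*(z-o[2])/r[2]
def proj(c,p):
    q=c["view"]@np.append(p,1); u=np.array([q[0],-q[1]])/-q[2]
    return u*(1+c["k1"]*(u@u))*K(c)+[c["cx"],c["cy"]]
def two(c1,a,c2,b):
    o1,r1=ray(c1,a);o2,r2=ray(c2,b)
    s=np.linalg.lstsq(np.c_[r1,-r2],o2-o1,rcond=None)[0]
    p,q=o1+r1*s[0],o2+r2*s[1]; return (p+q)/2,np.linalg.norm(p-q)
def clay(im,box):
    "contours of pale clay in box (x0,y0,x1,y1)"
    hsv=cv2.cvtColor(im,cv2.COLOR_BGR2HSV); m=cv2.inRange(hsv,(8,35,130),(28,110,255))
    k=np.zeros_like(m);x0,y0,x1,y1=box;k[y0:y1,x0:x1]=m[y0:y1,x0:x1]
    k=cv2.morphologyEx(k,cv2.MORPH_CLOSE,np.ones((3,3)))
    return [q for q in cv2.findContours(k,cv2.RETR_EXTERNAL,cv2.CHAIN_APPROX_NONE)[0] if cv2.contourArea(q)>60]
def rects(c,im,box,z):
    for q in clay(im,box):
        P=np.array([onz(c,u,z)[:2] for u in q[:,0].astype(float)],np.float32)
        (x,y),(w,h),a=cv2.minAreaRect(P*1000)
        if w<h: w,h,a=h,w,a+90
        print("px",q[:,0].mean(0).round(0),"xy mm",round(x,1),round(y,1),"size",round(w,1),round(h,1),"long axis deg",round((a+90)%180-90,1))
E
python3 - <<'E'
from h import *
im=cv2.imread("pics/top0.png");c=calibration("top")
rects(c,im,(165,180,235,270),.036)
im2=cv2.imread("pics/scene0.png");c2=calibration("scene")
rects(c2,im2,(310,160,410,245),.036)
cv2.imwrite("pics/crop.png",np.vstack([cv2.resize(im[100:230,240:400],(640,0+520//2*1),interpolation=cv2.INTER_CUBIC) if 0 else cv2.resize(im[105:230,240:400],None,fx=4,fy=4,interpolation=cv2.INTER_CUBIC)]))
cv2.imwrite("pics/crop2.png",cv2.resize(im2[150:250,300:420],None,fx=5,fy=5,interpolation=cv2.INTER_CUBIC))
E
```

```text
px [185. 244.] xy mm 416.6 345.7 size 88.5 53.1 long axis deg 20.8
px [167. 248.] xy mm 405.5 409.9 size 159.9 14.4 long axis deg 3.3
px [181. 205.] xy mm 562.1 367.5 size 87.3 51.7 long axis deg 2.9
px [211. 202.] xy mm 573.2 256.6 size 88.4 54.9 long axis deg 13.8
px [212. 220.] xy mm 492.2 298.9 size 333.4 256.5 long axis deg 1.7
px [354. 218.] xy mm 574.8 258.5 size 91.1 53.6 long axis deg 14.0
px [381. 207.] xy mm 568.5 368.9 size 100.8 53.4 long axis deg 3.2
px [358. 177.] xy mm 419.2 349.5 size 90.5 54.3 long axis deg 20.2
px [338. 168.] xy mm 356.2 291.6 size 226.9 31.5 long axis deg 88.6
```

View pics/crop.png

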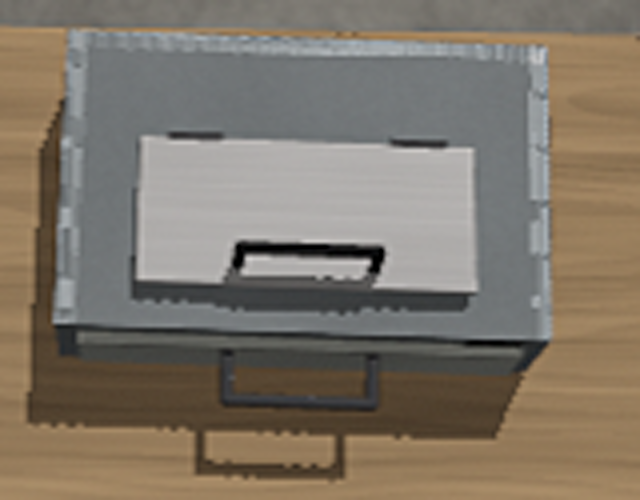

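View pics/crop2.png

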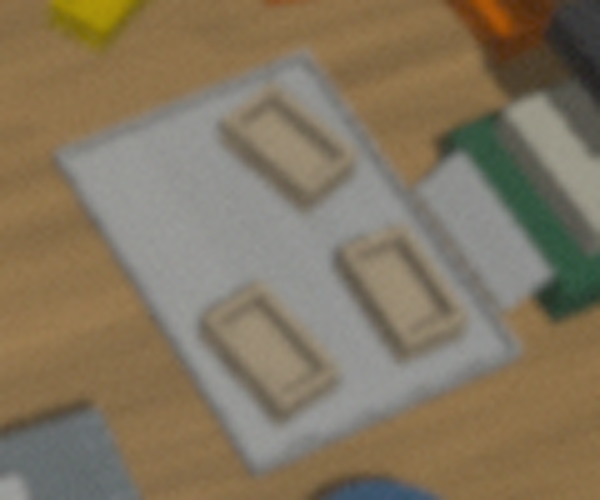

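The crops show the drawer handle bar at about (315,206) in the top view and the lid handle bar at (317,167.5). All three dishes stand open side up.

Run:
```python
from h import *
c=calibration("top")
f=lambda x,y,z:onz(c,np.array([240+(x-1.5)/4,105+(y-1.5)/4]),z).round(4)
for n,x,y,z in [("BL",70,30,.115),("BR",547,46,.115),("FR",551,340,.115),("FL",55,325,.115),("hL",222,403,.082),("hR",379,406,.082),("lidBL",140,136,.126),("lidBR",474,148,.126),("lidFR",476,293,.126),("lidFL",134,280,.126),("lhL",238,246,.161),("lhR",383,252,.161)]: print(n,f(x,y,z))
for n,u in [("bowl",(214,152)),("jar",(430,232)),("bat",(376,269))]: print(n,onz(c,np.array(u,float),.02).round(3))
c2=calibration("scene")
# scene view of handles by dark mask
im2=cv2.imread("pics/scene0.png");cv2.imwrite("pics/crop3.png",cv2.resize(im2[225:350,190:350],None,fx=4,fy=4,interpolation=cv2.INTER_CUBIC))
```

```text
BL [0.894  0.0919 0.115 ]
BR [ 0.8851 -0.3443  0.115 ]
FR [ 0.6074 -0.3379  0.115 ]
FL [0.6152 0.0996 0.115 ]
hL [ 0.5541 -0.0492  0.082 ]
hR [ 0.5532 -0.1893  0.082 ]
lidBL [0.7881 0.0268 0.126 ]
lidBR [ 0.7812 -0.2724  0.126 ]
lidFR [ 0.6463 -0.2706  0.126 ]
lidFL [0.6541 0.0305 0.126 ]
lhL [ 0.6755 -0.059   0.161 ]
lhR [ 0.6718 -0.1843  0.161 ]
bowl [0.772 0.256 0.02 ]
jar [ 0.474 -0.549  0.02 ]
bat [ 0.336 -0.345  0.02 ]
```

View pics/crop3.png

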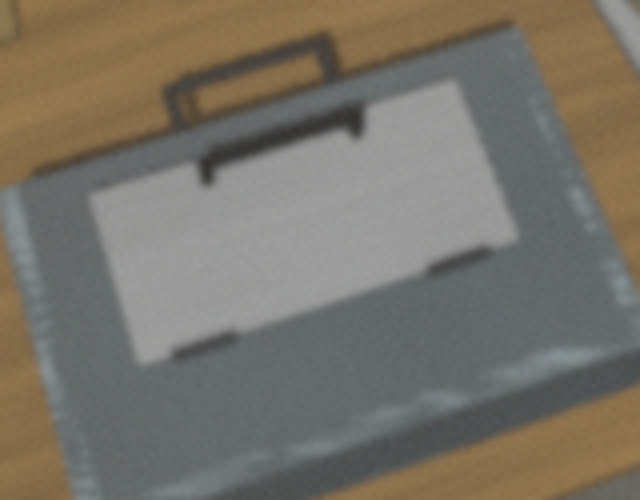

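```bash
cat > plan.py <<'E'
from h import *
from scipy.spatial.transform import Rotation as Rn
def plan(wps,start=None):
    "wps: (x,y,z,yaw); tool down. Print calls (dx dy dz ax ay az, rows), each <=80 mm, <=40 deg"
    if start is None:
        s=sense(); p=s["eef_pos"].copy(); R=Rn.from_euler("xyz",s["tcp_rot"]); print("now",p.round(4),s["tcp_rot"].round(3),"f",s["force"].round(1),"w",round(s["grip_width"],4),"t",round(s["time"],1))
    else: p=np.array(start[:3]); R=Rn.from_euler("xyz",[np.pi,0,start[3]])
    for w in wps:
        while 1:
            T=Rn.from_euler("xyz",[np.pi,0,w[3]]); d=R.inv().apply(np.array(w[:3])-p)/.08; v=(R.inv()*T).as_rotvec()/np.pi
            n=max(abs(d).max(),abs(v).max()/.22)
            if n<1e-3: break
            k=1/np.ceil(n-1e-6); d*=k; v*=k
            d=d.round(3); v=v.round(3)
            rows=int(np.ceil(max(np.linalg.norm(d)*.08/.05,np.linalg.norm(v)*180/8.59)))
            print("d",d,"a",v,"rows",rows)
            p=p+R.apply(d*.08); R=R*Rn.from_rotvec(v*np.pi)
            if k==1: break
        print("  ->",p.round(4),R.as_euler("xyz").round(3))
E
python3 - <<'E'
from plan import *
c=calibration("top");c2=calibration("scene")
A=lambda x,y:np.array([240+(x-1.5)/4,105+(y-1.5)/4]); B=lambda x,y:np.array([190+(x-1.5)/4,225+(y-1.5)/4])
print(two(c,A(300,404.5),c2,B(248,62)), two(c,A(310,249),c2,B(283,138)))
for q in [(20,180),(515,28)]: print(onz(c2,B(*q),.115))
plan([(.50,-.119,.20,1.548)])
E
```

```text
(array([ 0.55347434, -0.11452642,  0.08718479]), np.float64(0.007877527132659413)) (array([ 0.66971204, -0.11818984,  0.17479885]), np.float64(0.00348683626747122))
[ 0.6034236  -0.31321012  0.115     ]
[0.61733143 0.09901497 0.115     ]
now [0.2473 0.4908 0.2302] [-3.14  -0.     2.675] f [ 0.5 -0.4  0.1] w 0.0852 t 0.1
d [-0.893 -0.769  0.055] a [-0.     0.     0.051] rows 2
d [-0.861 -0.529  0.047] a [-0.     0.     0.044] rows 2
d [-0.926 -0.405  0.048] a [-0.     0.     0.044] rows 2
d [-0.972 -0.274  0.047] a [-0.     0.     0.044] rows 2
d [-0.801 -0.11   0.038] a [-0.     0.     0.035] rows 2
d [-0.808 -0.021  0.038] a [-0.     0.     0.035] rows 2
d [-0.805  0.068  0.038] a [-0.     0.     0.035] rows 2
d [-0.793  0.156  0.038] a [-0.     0.     0.035] rows 2
d [-0.771  0.241  0.038] a [-0.     0.001  0.036] rows 2
  -> [ 0.5   -0.119  0.2  ] [-3.140e+00 -1.000e-03  1.547e+00]
```

Emit:
arm_command(commands=[{"dx": -0.893,"dy": -0.769,"dz": 0.055,"az": 0.051,"fingers": 0.05},{"dx": -0.893,"dy": -0.769,"dz": 0.055,"az": 0.051,"fingers": 0.05},{"dx": -0.893,"dy": -0.769,"dz": 0.055,"az": 0.051,"fingers": 0.05}])

```text
validation failed for argument at $.co...
```

Emit:
arm_command(commands=[{"dx": -0.861,"dy": -0.529,"dz": 0.047,"az": 0.044,"fingers": 0.05},{"dx": -0.861,"dy": -0.529,"dz": 0.047,"az": 0.044,"fingers": 0.05},{"dx": -0.861,"dy": -0.529,"dz": 0.047,"az": 0.044,"fingers": 0.05}])

```text
validation failed for argument at $.co...
```

Emit:
arm_command(commands=[{"dx": -0.926,"dy": -0.405,"dz": 0.048,"az": 0.044,"fingers": 0.05},{"dx": -0.926,"dy": -0.405,"dz": 0.048,"az": 0.044,"fingers": 0.05},{"dx": -0.926,"dy": -0.405,"dz": 0.048,"az": 0.044,"fingers": 0.05}])

```text
validation failed for argument at $.co...
```

Emit:
arm_command(commands=[{"dx": -0.972,"dy": -0.274,"dz": 0.047,"az": 0.044,"fingers": 0.05},{"dx": -0.972,"dy": -0.274,"dz": 0.047,"az": 0.044,"fingers": 0.05},{"dx": -0.972,"dy": -0.274,"dz": 0.047,"az": 0.044,"fingers": 0.05}])

```text
validation failed for argument at $.co...
```

Emit:
arm_command(commands=[{"dx": -0.801,"dy": -0.11,"dz": 0.038,"az": 0.035,"fingers": 0.05},{"dx": -0.801,"dy": -0.11,"dz": 0.038,"az": 0.035,"fingers": 0.05},{"dx": -0.801,"dy": -0.11,"dz": 0.038,"az": 0.035,"fingers": 0.05}])

```text
validation failed for argument at $.co...
```

Emit:
arm_command(commands=[{"dx": -0.808,"dy": -0.021,"dz": 0.038,"az": 0.035,"fingers": 0.05},{"dx": -0.808,"dy": -0.021,"dz": 0.038,"az": 0.035,"fingers": 0.05},{"dx": -0.808,"dy": -0.021,"dz": 0.038,"az": 0.035,"fingers": 0.05}])

```text
validation failed for argument at $.co...
```

Emit:
arm_command(commands=[{"dx": -0.805,"dy": 0.068,"dz": 0.038,"az": 0.035,"fingers": 0.05},{"dx": -0.805,"dy": 0.068,"dz": 0.038,"az": 0.035,"fingers": 0.05},{"dx": -0.805,"dy": 0.068,"dz": 0.038,"az": 0.035,"fingers": 0.05}])

```text
validation failed for argument at $.co...
```

Emit:
arm_command(commands=[{"dx": -0.793,"dy": 0.156,"dz": 0.038,"az": 0.035,"fingers": 0.05},{"dx": -0.793,"dy": 0.156,"dz": 0.038,"az": 0.035,"fingers": 0.05},{"dx": -0.793,"dy": 0.156,"dz": 0.038,"az": 0.035,"fingers": 0.05}])

```text
validation failed for argument at $.co...
```

Emit:
arm_command(commands=[{"dx": -0.771,"dy": 0.241,"dz": 0.038,"az": 0.036,"fingers": 0.05},{"dx": -0.771,"dy": 0.241,"dz": 0.038,"az": 0.036,"fingers": 0.05},{"dx": -0.771,"dy": 0.241,"dz": 0.038,"az": 0.036,"fingers": 0.05}])

```text
validation failed for argument at $.co...
```

Emit:
arm_command(commands=[{"dx": -0.893,"dy": -0.769,"dz": 0.055,"ax": 0,"ay": 0,"az": 0.051,"fingers": 0.05},{"dx": -0.893,"dy": -0.769,"dz": 0.055,"ax": 0,"ay": 0,"az": 0.051,"fingers": 0.05},{"dx": -0.893,"dy": -0.769,"dz": 0.055,"ax": 0,"ay": 0,"az": 0.051,"fingers": 0.05}])

```text
time: 0.4
eef_pos: [0.2848, 0.4002, 0.226]
tcp_rot: [-3.139, 0.002, 2.51]
force: [0.4, 0.3, 0.9]
grip_width: 0.0439
gripper_force: 0.0
```

Emit:
arm_command(commands=[{"dx": -0.86,"dy": -0.53,"dz": 0.05,"ax": 0,"ay": 0,"az": 0.044,"fingers": 0.05},{"dx": -0.86,"dy": -0.53,"dz": 0.05,"ax": 0,"ay": 0,"az": 0.044,"fingers": 0.05},{"dx": -0.86,"dy": -0.53,"dz": 0.05,"ax": 0,"ay": 0,"az": 0.044,"fingers": 0.05}])

```text
time: 0.7
eef_pos: [0.3152, 0.3272, 0.2225]
tcp_rot: [-3.141, 0.001, 2.373]
force: [0.1, 0.7, -0.2]
grip_width: 0.0407
gripper_force: 0.0
```

Emit:
arm_command(commands=[{"dx": -0.93,"dy": -0.4,"dz": 0.05,"ax": 0,"ay": 0,"az": 0.044,"fingers": 0.05},{"dx": -0.93,"dy": -0.4,"dz": 0.05,"ax": 0,"ay": 0,"az": 0.044,"fingers": 0.05},{"dx": -0.93,"dy": -0.4,"dz": 0.05,"ax": 0,"ay": 0,"az": 0.044,"fingers": 0.05}])

```text
time: 1.0
eef_pos: [0.3467, 0.2533, 0.2186]
tcp_rot: [-3.141, 0.001, 2.235]
force: [0.1, -0.2, 0.3]
grip_width: 0.0409
gripper_force: 0.0
```

Emit:
arm_command(commands=[{"dx": -0.97,"dy": -0.27,"dz": 0.05,"ax": 0,"ay": 0,"az": 0.044,"fingers": 0.05},{"dx": -0.97,"dy": -0.27,"dz": 0.05,"ax": 0,"ay": 0,"az": 0.044,"fingers": 0.05},{"dx": -0.97,"dy": -0.27,"dz": 0.05,"ax": 0,"ay": 0,"az": 0.044,"fingers": 0.05}])

```text
time: 1.3
eef_pos: [0.3778, 0.1795, 0.2146]
tcp_rot: [-3.141, 0.0, 2.097]
force: [-0.3, 0.1, 0.0]
grip_width: 0.0405
gripper_force: 0.0
```

Emit:
arm_command(commands=[{"dx": -0.8,"dy": -0.11,"dz": 0.04,"ax": 0,"ay": 0,"az": 0.035,"fingers": 0.05},{"dx": -0.8,"dy": -0.11,"dz": 0.04,"ax": 0,"ay": 0,"az": 0.035,"fingers": 0.05},{"dx": -0.8,"dy": -0.11,"dz": 0.04,"ax": 0,"ay": 0,"az": 0.035,"fingers": 0.05}])

```text
time: 1.6
eef_pos: [0.4022, 0.1211, 0.2115]
tcp_rot: [-3.141, -0.001, 1.989]
force: [-0.1, 0.1, 1.4]
grip_width: 0.0405
gripper_force: 0.0
```

Emit:
arm_command(commands=[{"dx": -0.81,"dy": -0.02,"dz": 0.04,"ax": 0,"ay": 0,"az": 0.035,"fingers": 0.05},{"dx": -0.81,"dy": -0.02,"dz": 0.04,"ax": 0,"ay": 0,"az": 0.035,"fingers": 0.05},{"dx": -0.81,"dy": -0.02,"dz": 0.04,"ax": 0,"ay": 0,"az": 0.035,"fingers": 0.05}])

```text
time: 1.9
eef_pos: [0.4271, 0.0616, 0.2083]
tcp_rot: [-3.141, -0.001, 1.879]
force: [-0.1, -0.3, 0.5]
grip_width: 0.0406
gripper_force: 0.0
```

Emit:
arm_command(commands=[{"dx": -0.8,"dy": 0.07,"dz": 0.04,"ax": 0,"ay": 0,"az": 0.035,"fingers": 0.05},{"dx": -0.8,"dy": 0.07,"dz": 0.04,"ax": 0,"ay": 0,"az": 0.035,"fingers": 0.05},{"dx": -0.8,"dy": 0.07,"dz": 0.04,"ax": 0,"ay": 0,"az": 0.035,"fingers": 0.05}])

```text
time: 2.2
eef_pos: [0.4518, 0.0023, 0.205]
tcp_rot: [-3.141, -0.001, 1.77]
force: [-0.1, 0.3, -0.3]
grip_width: 0.0407
gripper_force: 0.0
```

Emit:
arm_command(commands=[{"dx": -0.79,"dy": 0.16,"dz": 0.04,"ax": 0,"ay": 0,"az": 0.035,"fingers": 0.05},{"dx": -0.79,"dy": 0.16,"dz": 0.04,"ax": 0,"ay": 0,"az": 0.035,"fingers": 0.05},{"dx": -0.79,"dy": 0.16,"dz": 0.04,"ax": 0,"ay": 0,"az": 0.035,"fingers": 0.05}])

```text
time: 2.5
eef_pos: [0.4767, -0.0573, 0.2018]
tcp_rot: [-3.141, -0.001, 1.66]
force: [-0.9, 0.3, 0.1]
grip_width: 0.0401
gripper_force: 0.0
```

Emit:
arm_command(commands=[{"dx": -0.77,"dy": 0.24,"dz": 0.04,"ax": 0,"ay": 0,"az": 0.036,"fingers": 0.05},{"dx": -0.77,"dy": 0.24,"dz": 0.04,"ax": 0,"ay": 0,"az": 0.036,"fingers": 0.05},{"dx": -0.77,"dy": 0.24,"dz": 0.04,"ax": 0,"ay": 0,"az": 0.036,"fingers": 0.05}])

```text
time: 2.8
eef_pos: [0.5012, -0.117, 0.1986]
tcp_rot: [-3.141, -0.001, 1.547]
force: [-0.1, 0.5, -0.0]
grip_width: 0.0408
gripper_force: 0.0
```

Run:
```python
from plan import *
c=calibration("wrist");cv2.imwrite("pics/w1.png",capture("wrist"));np.save("w1.npy",c["view"]);print(c)
for z in (.082,.115): print(proj(c,(.56,-.119,z)))
```

```text
{'fovy': 67.79983400883607, 'cx': 276.7653075541897, 'cy': 212.13397330248353, 'k1': -0.010144879107161983, 'view': array([[ 0.99972874, -0.02325101, -0.00135501, -0.50456097],
       [ 0.0216127 ,  0.94782206, -0.31806639,  0.13051168],
       [ 0.00867967,  0.31795083,  0.94806747, -0.31815034],
       [ 0.        ,  0.        ,  0.        ,  1.        ]])}
[342.97126746 207.85773407]
[351.45958567 220.84685721]
```

View pics/w1.png

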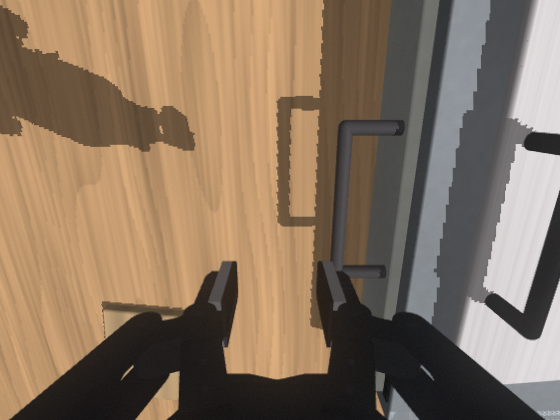

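The wrist view shows the drawer handle bar running from (346,125) to (340,270), with the fingers to its left.

Run:
```python
from plan import *
c=calibration("wrist")
a,b=[onz(c,np.array(u,float),.082) for u in((347,127),(339.5,270))]
print(a,b,(a+b)/2, np.degrees(np.arctan2(a[0]-b[0],a[1]-b[1])))
m=(a+b)/2
# panel front top edge z=.095, cabinet front top
print([onz(c,np.array(u,float),.115) for u in((441,10),(400,330))])
# lid handle bar two points
print([onz(c,np.array(u,float),.163) for u in((545,150),(555,250))])
plan([(m[0],m[1],.12,1.548),(m[0],m[1],.068,1.548)])
```

```text
[ 0.55992451 -0.04951819  0.082     ] [ 0.55921056 -0.17923176  0.082     ] [ 0.55956754 -0.11437498  0.082     ] 0.31535720569232245
[array([0.6092168 , 0.02336195, 0.115     ]), array([ 0.60813144, -0.22162447,  0.115     ])]
[array([ 0.65663294, -0.05947164,  0.163     ]), array([ 0.67889437, -0.12288905,  0.163     ])]
now [ 0.5009 -0.116   0.1987] [-3.141e+00 -2.000e-03  1.548e+00] f [-0.  -0.   0.3] w 0.0402 t 2.9
d [0.035 0.733 0.984] a [-0.    -0.001  0.   ] rows 2
  -> [ 0.5595 -0.1144  0.12  ] [-3.141e+00  1.000e-03  1.548e+00]
d [0.001 0.001 0.65 ] a [-0.  0.  0.] rows 2
  -> [ 0.5596 -0.1144  0.068 ] [-3.141e+00  1.000e-03  1.548e+00]
```

Emit:
arm_command(commands=[{"dx": 0.03,"dy": 0.73,"dz": 0.98,"ax": 0,"ay": 0,"az": 0,"fingers": 0.05},{"dx": 0.03,"dy": 0.73,"dz": 0.98,"ax": 0,"ay": 0,"az": 0,"fingers": 0.05},{"dx": 0.03,"dy": 0.73,"dz": 0.98,"ax": 0,"ay": 0,"az": 0,"fingers": 0.05},{"dx": 0.03,"dy": 0.73,"dz": 0.98,"ax": 0,"ay": 0,"az": 0,"fingers": 0.05}])

```text
time: 3.25
eef_pos: [0.5585, -0.1142, 0.1192]
tcp_rot: [-3.138, -0.002, 1.55]
force: [0.4, 0.5, 0.8]
grip_width: 0.0406
gripper_force: 0.0
```

Emit:
arm_command(commands=[{"dx": 0,"dy": 0,"dz": 0.2,"ax": 0,"ay": 0,"az": 0,"fingers": 0.05},{"dx": 0,"dy": 0,"dz": 0.4,"ax": 0,"ay": 0,"az": 0,"fingers": 0.05},{"dx": 0,"dy": 0,"dz": 0.65,"ax": 0,"ay": 0,"az": 0,"fingers": 0.05},{"dx": 0,"dy": 0,"dz": 0.65,"ax": 0,"ay": 0,"az": 0,"fingers": 0.05}])

```text
time: 3.65
eef_pos: [0.5581, -0.1153, 0.0688]
tcp_rot: [-3.14, -0.001, 1.548]
force: [-0.8, 1.0, 0.9]
grip_width: 0.0409
gripper_force: 0.0
```

Emit:
arm_command(commands=[{"dx": 0,"dy": 0,"dz": 0,"ax": 0,"ay": 0,"az": 0,"fingers": 1},{"dx": 0,"dy": 0,"dz": 0,"ax": 0,"ay": 0,"az": 0,"fingers": 1},{"dx": 0,"dy": 0,"dz": 0,"ax": 0,"ay": 0,"az": 0,"fingers": 1},{"dx": 0,"dy": 0,"dz": 0,"ax": 0,"ay": 0,"az": 0,"fingers": 1}])

```text
time: 4.05
eef_pos: [0.5606, -0.1164, 0.0715]
tcp_rot: [3.138, 0.0, 1.547]
force: [-2.7, 2.3, 6.3]
grip_width: 0.0096
gripper_force: 58.7
```

Emit:
arm_command(commands=[{"dx": 0,"dy": -0.2,"dz": 0,"ax": 0,"ay": 0,"az": 0,"fingers": 1},{"dx": 0,"dy": -0.4,"dz": 0,"ax": 0,"ay": 0,"az": 0,"fingers": 1},{"dx": 0,"dy": -0.6,"dz": 0,"ax": 0,"ay": 0,"az": 0,"fingers": 1},{"dx": 0,"dy": -0.8,"dz": 0,"ax": 0,"ay": 0,"az": 0,"fingers": 1},{"dx": 0,"dy": -1.0,"dz": 0,"ax": 0,"ay": 0,"az": 0,"fingers": 1}])

```text
time: 4.55
eef_pos: [0.4825, -0.1146, 0.0715]
tcp_rot: [3.132, 0.001, 1.547]
force: [4.3, 2.0, 3.8]
grip_width: 0.0092
gripper_force: 60.6
```

Emit:
arm_command(commands=[{"dx": 0,"dy": -0.2,"dz": 0,"ax": 0,"ay": 0,"az": 0,"fingers": 1},{"dx": 0,"dy": -0.4,"dz": 0,"ax": 0,"ay": 0,"az": 0,"fingers": 1},{"dx": 0,"dy": -0.6,"dz": 0,"ax": 0,"ay": 0,"az": 0,"fingers": 1},{"dx": 0,"dy": -0.8,"dz": 0,"ax": 0,"ay": 0,"az": 0,"fingers": 1},{"dx": 0,"dy": -0.98,"dz": 0,"ax": 0,"ay": 0,"az": 0,"fingers": 1}])

```text
time: 5.05
eef_pos: [0.404, -0.1127, 0.0715]
tcp_rot: [3.132, 0.001, 1.547]
force: [3.8, 2.5, 5.2]
grip_width: 0.0097
gripper_force: 60.7
```

Emit:
arm_command(commands=[{"dx": 0,"dy": -0.05,"dz": 0,"ax": 0,"ay": 0,"az": 0,"fingers": 1},{"dx": 0,"dy": -0.05,"dz": 0,"ax": 0,"ay": 0,"az": 0,"fingers": 1}])

```text
time: 5.25
eef_pos: [0.3987, -0.1126, 0.0715]
tcp_rot: [3.136, 0.001, 1.547]
force: [-1.3, 3.7, 7.6]
grip_width: 0.0095
gripper_force: 61.1
```

Emit:
arm_command(commands=[{"dx": 0,"dy": 0,"dz": 0,"ax": 0,"ay": 0,"az": 0,"fingers": 0.1},{"dx": 0,"dy": 0,"dz": 0,"ax": 0,"ay": 0,"az": 0,"fingers": 0.1},{"dx": 0,"dy": 0,"dz": 0,"ax": 0,"ay": 0,"az": 0,"fingers": 0.1}])

```text
time: 5.55
eef_pos: [0.3973, -0.1126, 0.0686]
tcp_rot: [3.141, 0.0, 1.547]
force: [0.4, -0.4, -0.2]
grip_width: 0.0385
gripper_force: 0.0
```

Emit:
arm_command(commands=[{"dx": 0,"dy": 0,"dz": -0.3,"ax": 0,"ay": 0,"az": 0,"fingers": 0},{"dx": 0,"dy": 0,"dz": -0.6,"ax": 0,"ay": 0,"az": 0,"fingers": 0},{"dx": 0,"dy": 0,"dz": -1,"ax": 0,"ay": 0,"az": 0,"fingers": 0},{"dx": 0,"dy": 0,"dz": -1,"ax": 0,"ay": 0,"az": 0,"fingers": 0}])

```text
time: 5.95
eef_pos: [0.3999, -0.1137, 0.1531]
tcp_rot: [3.133, 0.003, 1.547]
force: [0.2, 0.1, 0.5]
grip_width: 0.0429
gripper_force: 0.0
```

Run:
```python
from plan import *
im=capture("top");c=calibration("top");cv2.imwrite("pics/top1.png",im)
rects(c,im,(165,180,235,270),.036)
im2=capture("scene");c2=calibration("scene");cv2.imwrite("pics/scene1.png",im2)
rects(c2,im2,(310,160,410,245),.036)
plan([(.417,.347,.13,.36)])
```

```text
px [185. 244.] xy mm 416.6 345.7 size 88.5 53.1 long axis deg 20.8
px [167. 248.] xy mm 405.5 409.9 size 159.9 14.4 long axis deg 3.3
px [181. 205.] xy mm 562.1 367.5 size 87.3 51.7 long axis deg 2.9
px [211. 202.] xy mm 573.0 256.4 size 87.9 55.1 long axis deg 13.4
px [212. 220.] xy mm 492.2 298.9 size 333.4 256.5 long axis deg 1.7
px [354. 218.] xy mm 575.4 258.6 size 91.5 53.6 long axis deg 14.0
px [328. 225.] xy mm 555.7 148.3 size 211.2 83.2 long axis deg 4.3
px [381. 207.] xy mm 565.6 369.4 size 94.0 52.7 long axis deg 4.7
px [358. 177.] xy mm 419.3 349.1 size 90.4 54.7 long axis deg 19.8
px [350. 171.] xy mm 380.0 326.4 size 276.1 113.9 long axis deg 62.9
now [ 0.3976 -0.1128  0.149 ] [3.140e+00 1.000e-03 1.547e+00] f [0.4 0.7 0.3] w 0.043 t 6.0
d [0.959 0.017 0.039] a [ 0.    -0.     0.063] rows 2
d [ 0.943 -0.171  0.039] a [ 0.    -0.     0.063] rows 2
d [ 0.891 -0.353  0.039] a [ 0.    -0.     0.063] rows 2
d [ 0.804 -0.522  0.039] a [ 0.    -0.     0.063] rows 2
d [ 0.686 -0.67   0.039] a [ 0.    -0.     0.063] rows 2
d [ 0.541 -0.792  0.039] a [ 0.    -0.     0.063] rows 2
  -> [0.417 0.347 0.13 ] [ 3.141e+00 -1.000e-03  3.590e-01]
```

View pics/top1.png

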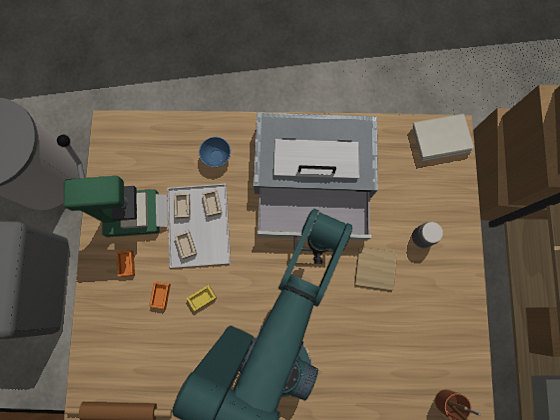

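The top view shows the drawer open, with its interior at (313,212), and the three dishes unmoved. I'll pick dish A at (417,347) first.

Emit:
arm_command(commands=[{"dx": 0.96,"dy": 0.02,"dz": 0.04,"ax": 0,"ay": 0,"az": 0.063,"fingers": -0.65},{"dx": 0.96,"dy": 0.02,"dz": 0.04,"ax": 0,"ay": 0,"az": 0.063,"fingers": -0.65},{"dx": 0.96,"dy": 0.02,"dz": 0.04,"ax": 0,"ay": 0,"az": 0.063,"fingers": -0.65}])

```text
time: 6.35
eef_pos: [0.3992, -0.0325, 0.1431]
tcp_rot: [-3.137, -0.002, 1.353]
force: [-0.1, -0.2, 0.2]
grip_width: 0.0703
gripper_force: 0.0
```

Emit:
arm_command(commands=[{"dx": 0.94,"dy": -0.17,"dz": 0.04,"ax": 0,"ay": 0,"az": 0.063,"fingers": -0.65},{"dx": 0.94,"dy": -0.17,"dz": 0.04,"ax": 0,"ay": 0,"az": 0.063,"fingers": -0.65},{"dx": 0.94,"dy": -0.17,"dz": 0.04,"ax": 0,"ay": 0,"az": 0.063,"fingers": -0.65}])

```text
time: 6.65
eef_pos: [0.4028, 0.0432, 0.1403]
tcp_rot: [-3.138, -0.0, 1.156]
force: [-0.5, -0.5, -1.3]
grip_width: 0.0706
gripper_force: 0.0
```

Emit:
arm_command(commands=[{"dx": 0.89,"dy": -0.35,"dz": 0.04,"ax": 0,"ay": 0,"az": 0.063,"fingers": -0.65},{"dx": 0.89,"dy": -0.35,"dz": 0.04,"ax": 0,"ay": 0,"az": 0.063,"fingers": -0.65},{"dx": 0.89,"dy": -0.35,"dz": 0.04,"ax": 0,"ay": 0,"az": 0.063,"fingers": -0.65}])

```text
time: 6.95
eef_pos: [0.4066, 0.1189, 0.1374]
tcp_rot: [-3.139, 0.001, 0.958]
force: [-0.7, -0.8, 0.4]
grip_width: 0.0709
gripper_force: 0.0
```

Emit:
arm_command(commands=[{"dx": 0.8,"dy": -0.52,"dz": 0.04,"ax": 0,"ay": 0,"az": 0.063,"fingers": -0.65},{"dx": 0.8,"dy": -0.52,"dz": 0.04,"ax": 0,"ay": 0,"az": 0.063,"fingers": -0.65},{"dx": 0.8,"dy": -0.52,"dz": 0.04,"ax": 0,"ay": 0,"az": 0.063,"fingers": -0.65}])

```text
time: 7.25
eef_pos: [0.4102, 0.1945, 0.1344]
tcp_rot: [-3.14, 0.002, 0.759]
force: [-0.2, -1.0, 0.4]
grip_width: 0.0708
gripper_force: 0.0
```

Emit:
arm_command(commands=[{"dx": 0.69,"dy": -0.67,"dz": 0.04,"ax": 0,"ay": 0,"az": 0.063,"fingers": -0.65},{"dx": 0.69,"dy": -0.67,"dz": 0.04,"ax": 0,"ay": 0,"az": 0.063,"fingers": -0.65},{"dx": 0.69,"dy": -0.67,"dz": 0.04,"ax": 0,"ay": 0,"az": 0.063,"fingers": -0.65}])

```text
time: 7.55
eef_pos: [0.4142, 0.2709, 0.1314]
tcp_rot: [-3.141, 0.002, 0.561]
force: [0.2, -0.5, -0.5]
grip_width: 0.0705
gripper_force: 0.0
```

Emit:
arm_command(commands=[{"dx": 0.54,"dy": -0.79,"dz": 0.04,"ax": 0,"ay": 0,"az": 0.063,"fingers": -0.65},{"dx": 0.54,"dy": -0.79,"dz": 0.04,"ax": 0,"ay": 0,"az": 0.063,"fingers": -0.65},{"dx": 0.54,"dy": -0.79,"dz": 0.04,"ax": 0,"ay": 0,"az": 0.063,"fingers": -0.65},{"dx": 0.54,"dy": -0.79,"dz": 0.04,"ax": 0,"ay": 0,"az": 0.063,"fingers": -0.65}])

```text
time: 7.95
eef_pos: [0.4176, 0.3446, 0.1285]
tcp_rot: [3.139, 0.002, 0.361]
force: [0.5, 0.3, -0.3]
grip_width: 0.0707
gripper_force: 0.0
```

Run:
```python
from plan import *
c=calibration("wrist");im=capture("wrist");cv2.imwrite("pics/w2.png",im)
for q in clay(im,(0,0,560,420)):
    if cv2.contourArea(q)>3000: print(cv2.contourArea(q))
rects(c,im,(0,0,560,420),.036)
plan([(.4175,.347,.06,.36),(.4175,.347,.010,.36)])
```

```text
4372.0
4559.5
10393.0
4815.0
4633.5
4983.0
px [249. 337.] xy mm 298.5 328.0 size 22.9 21.9 long axis deg 84.8
px [215. 338.] xy mm 285.1 357.6 size 36.7 29.7 long axis deg -66.8
px [302. 332.] xy mm 330.9 283.9 size 122.3 70.2 long axis deg 78.8
px [152. 245.] xy mm 353.2 426.7 size 55.4 38.8 long axis deg 88.8
px [274. 208.] xy mm 418.5 348.9 size 88.6 53.0 long axis deg 20.6
px [131. 141.] xy mm 435.7 467.2 size 24.8 10.2 long axis deg 81.3
px [495. 227.] xy mm 458.8 176.1 size 187.2 67.1 long axis deg 5.2
px [534.  95.] xy mm 568.6 205.3 size 40.5 32.9 long axis deg 13.0
px [179. 154.] xy mm 447.7 437.3 size 125.6 51.6 long axis deg 4.9
px [540.  47.] xy mm 597.7 217.9 size 28.0 8.1 long axis deg 5.1
px [477.  67.] xy mm 571.3 257.9 size 80.6 52.6 long axis deg 13.9
px [321.  40.] xy mm 547.7 367.9 size 56.1 52.7 long axis deg 4.4
now [0.4176 0.3444 0.1287] [3.14e+00 2.00e-03 3.60e-01] f [ 0.6  0.6 -0.1] w 0.0706 t 8.0
d [ 0.012 -0.032  0.859] a [ 0.001  0.    -0.   ] rows 2
  -> [0.4175 0.347  0.06  ] [-3.14e+00  2.00e-03  3.60e-01]
d [0.001 0.001 0.625] a [-0.  0. -0.] rows 2
  -> [0.4175 0.347  0.01  ] [-3.14e+00  2.00e-03  3.60e-01]
```

View pics/w2.png

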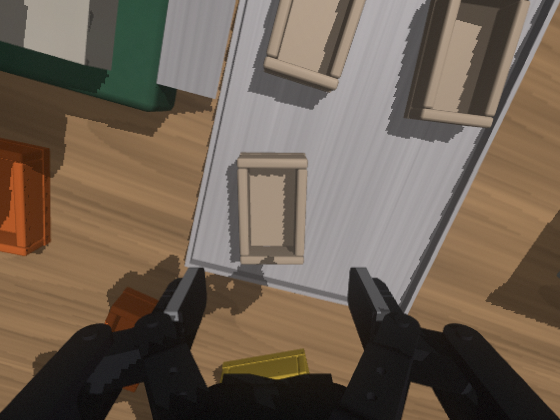

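The wrist view shows dish A at (272,208), with room on both sides for the fingers.

Emit:
arm_command(commands=[{"dx": 0.03,"dy": -0.04,"dz": 0.4,"ax": 0,"ay": 0,"az": 0,"fingers": -0.65},{"dx": 0.03,"dy": -0.04,"dz": 0.86,"ax": 0,"ay": 0,"az": 0,"fingers": -0.65},{"dx": 0.03,"dy": -0.04,"dz": 0.86,"ax": 0,"ay": 0,"az": 0,"fingers": -0.65}])

```text
time: 8.3
eef_pos: [0.415, 0.346, 0.055]
tcp_rot: [3.138, 0.012, 0.359]
force: [-1.1, -1.4, -0.1]
grip_width: 0.0708
gripper_force: 0.0
```

Emit:
arm_command(commands=[{"dx": 0,"dy": 0,"dz": 0.2,"ax": 0,"ay": 0,"az": 0,"fingers": -0.65},{"dx": 0,"dy": 0,"dz": 0.4,"ax": 0,"ay": 0,"az": 0,"fingers": -0.65},{"dx": 0,"dy": 0,"dz": 0.52,"ax": 0,"ay": 0,"az": 0,"fingers": -0.65},{"dx": 0,"dy": 0,"dz": 0.58,"ax": 0,"ay": 0,"az": 0,"fingers": -0.65},{"dx": 0,"dy": 0,"dz": 0.6,"ax": 0,"ay": 0,"az": 0,"fingers": -0.65}])

```text
time: 8.8
eef_pos: [0.4187, 0.3501, 0.013]
tcp_rot: [3.142, -0.0, 0.359]
force: [-0.5, -0.3, -0.3]
grip_width: 0.0705
gripper_force: 0.0
```

Emit:
arm_command(commands=[{"dx": 0,"dy": 0,"dz": 0,"ax": 0,"ay": 0,"az": 0,"fingers": 1},{"dx": 0,"dy": 0,"dz": 0,"ax": 0,"ay": 0,"az": 0,"fingers": 1},{"dx": 0,"dy": 0,"dz": 0,"ax": 0,"ay": 0,"az": 0,"fingers": 1}])

```text
time: 9.1
eef_pos: [0.4191, 0.351, 0.0138]
tcp_rot: [-3.141, -0.002, 0.36]
force: [0.5, -0.5, 3.1]
grip_width: 0.0526
gripper_force: 66.5
```

Emit:
arm_command(commands=[{"dx": 0,"dy": 0,"dz": -0.2,"ax": 0,"ay": 0,"az": 0,"fingers": 1},{"dx": 0,"dy": 0,"dz": -0.4,"ax": 0,"ay": 0,"az": 0,"fingers": 1},{"dx": 0,"dy": 0,"dz": -0.7,"ax": 0,"ay": 0,"az": 0,"fingers": 1},{"dx": 0,"dy": 0,"dz": -1,"ax": 0,"ay": 0,"az": 0,"fingers": 1}])

```text
time: 9.5
eef_pos: [0.4176, 0.3501, 0.0925]
tcp_rot: [3.141, 0.002, 0.36]
force: [0.3, 0.1, -1.7]
grip_width: 0.0529
gripper_force: 66.0
```

Emit:
arm_command(commands=[{"dx": 0,"dy": 0,"dz": -0.5,"ax": 0,"ay": 0,"az": 0,"fingers": 1},{"dx": 0,"dy": 0,"dz": -0.9,"ax": 0,"ay": 0,"az": 0,"fingers": 1},{"dx": 0,"dy": 0,"dz": -0.9,"ax": 0,"ay": 0,"az": 0,"fingers": 1}])

```text
time: 9.8
eef_pos: [0.4207, 0.3523, 0.1707]
tcp_rot: [-3.139, -0.011, 0.36]
force: [0.0, 0.8, -1.2]
grip_width: 0.0527
gripper_force: 66.1
```

Run:
```python
from plan import *
plan([(.52,.003,.165,-.023),(.52,.003,.09,-.023),(.52,.003,.041,-.023)])
```

```text
now [0.4207 0.3523 0.1707] [-3.139 -0.011  0.36 ] f [ 0.   0.8 -1.2] w 0.0527 t 9.8
d [-0.075  0.905  0.011] a [-0.    -0.001  0.024] rows 2
d [-0.007  0.908  0.011] a [-0.    -0.001  0.024] rows 2
d [0.061 0.906 0.011] a [-0.    -0.     0.025] rows 2
d [0.132 0.898 0.011] a [-0.001 -0.001  0.024] rows 2
d [0.2   0.885 0.013] a [-0.    -0.     0.025] rows 2
  -> [0.52  0.003 0.165] [-3.14e+00 -1.00e-03 -2.30e-02]
d [-0.     0.001  0.937] a [-0. -0. -0.] rows 2
  -> [0.52  0.003 0.09 ] [-3.14e+00 -1.00e-03 -2.30e-02]
d [-0.001  0.001  0.613] a [-0. -0. -0.] rows 1
  -> [0.52  0.003 0.041] [-3.14e+00 -1.00e-03 -2.30e-02]
```

Emit:
arm_command(commands=[{"dx": -0.03,"dy": 0.3,"dz": 0,"ax": 0,"ay": 0,"az": 0.008,"fingers": 1},{"dx": -0.06,"dy": 0.6,"dz": 0,"ax": 0,"ay": 0,"az": 0.016,"fingers": 1},{"dx": -0.08,"dy": 0.9,"dz": 0.01,"ax": 0,"ay": 0,"az": 0.024,"fingers": 1}])

```text
time: 10.1
eef_pos: [0.4368, 0.2798, 0.1619]
tcp_rot: [3.141, 0.003, 0.284]
force: [0.6, -0.4, -2.2]
grip_width: 0.0527
gripper_force: 66.0
```

Emit:
arm_command(commands=[{"dx": 0,"dy": 0.3,"dz": 0,"ax": 0,"ay": 0,"az": 0.008,"fingers": 1},{"dx": 0,"dy": 0.6,"dz": 0,"ax": 0,"ay": 0,"az": 0.016,"fingers": 1},{"dx": -0.01,"dy": 0.91,"dz": 0.01,"ax": 0,"ay": 0,"az": 0.024,"fingers": 1}])

```text
time: 10.4
eef_pos: [0.4566, 0.2096, 0.161]
tcp_rot: [3.141, 0.003, 0.208]
force: [0.4, -0.0, -1.7]
grip_width: 0.053
gripper_force: 66.0
```

Emit:
arm_command(commands=[{"dx": 0.02,"dy": 0.3,"dz": 0,"ax": 0,"ay": 0,"az": 0.008,"fingers": 1},{"dx": 0.04,"dy": 0.6,"dz": 0,"ax": 0,"ay": 0,"az": 0.016,"fingers": 1},{"dx": 0.06,"dy": 0.91,"dz": 0.01,"ax": 0,"ay": 0,"az": 0.025,"fingers": 1}])

```text
time: 10.7
eef_pos: [0.4763, 0.1395, 0.1603]
tcp_rot: [-3.142, 0.003, 0.129]
force: [0.4, -0.4, -2.7]
grip_width: 0.0525
gripper_force: 66.0
```

Emit:
arm_command(commands=[{"dx": 0.04,"dy": 0.3,"dz": 0,"ax": 0,"ay": 0,"az": 0.008,"fingers": 1},{"dx": 0.08,"dy": 0.6,"dz": 0,"ax": 0,"ay": 0,"az": 0.016,"fingers": 1},{"dx": 0.13,"dy": 0.9,"dz": 0.01,"ax": 0,"ay": 0,"az": 0.024,"fingers": 1}])

```text
time: 11.0
eef_pos: [0.4959, 0.0695, 0.1594]
tcp_rot: [-3.141, 0.003, 0.054]
force: [-0.1, 0.0, -2.1]
grip_width: 0.0525
gripper_force: 66.0
```

Emit:
arm_command(commands=[{"dx": 0.06,"dy": 0.3,"dz": 0,"ax": 0,"ay": 0,"az": 0.008,"fingers": 1},{"dx": 0.13,"dy": 0.6,"dz": 0,"ax": 0,"ay": 0,"az": 0.016,"fingers": 1},{"dx": 0.2,"dy": 0.88,"dz": 0.01,"ax": 0,"ay": 0,"az": 0.025,"fingers": 1},{"dx": 0.2,"dy": 0.88,"dz": 0.01,"ax": 0,"ay": 0,"az": 0.025,"fingers": 1},{"dx": 0.2,"dy": 0.88,"dz": 0.01,"ax": 0,"ay": 0,"az": 0.025,"fingers": 1}])

```text
time: 11.5
eef_pos: [0.5157, 0.001, 0.1589]
tcp_rot: [-3.141, 0.003, -0.024]
force: [-0.1, -0.4, -1.6]
grip_width: 0.0525
gripper_force: 66.0
```

Run:
```python
from plan import *
c=calibration("wrist");im=capture("wrist");cv2.imwrite("pics/w3.png",im)
plan([(.52,.003,.09,-.023),(.52,.003,.041,-.023)])
```

```text
now [0.5157 0.0015 0.1592] [-3.141e+00  2.000e-03 -2.400e-02] f [-0.5  0.7 -1.6] w 0.0527 t 11.6
d [ 0.055 -0.019  0.865] a [-0.     0.001 -0.   ] rows 2
  -> [0.52  0.003 0.09 ] [-3.141e+00 -1.000e-03 -2.400e-02]
d [-0.001  0.001  0.613] a [-0. -0. -0.] rows 1
  -> [0.52  0.003 0.041] [-3.141e+00 -1.000e-03 -2.400e-02]
```

View pics/w3.png

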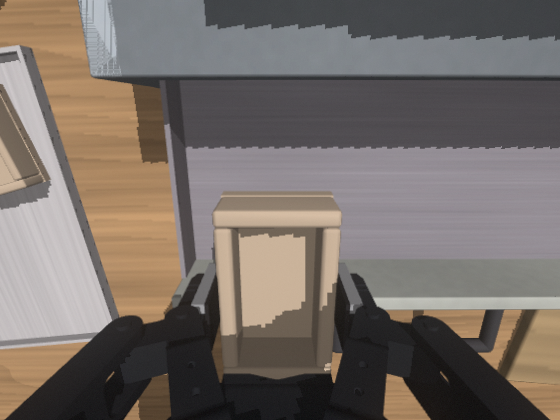

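The dish sits level in the grip. The drawer's left side wall is at about x=183, the panel's inner edge at row 262 and the cabinet's front at row 78.

Run:
```python
from plan import *
c=calibration("wrist")
f=lambda u,z:onz(c,np.array(u,float),z).round(4)
print("panel",f((400,262),.095),"front edge",f((400,292),.095),"cab",f((400,78),.115),"wall",f((187,230),.065),f((187,230),.03))
```

```text
panel [ 0.4874 -0.0888  0.095 ] front edge [ 0.4615 -0.0915  0.095 ] cab [ 0.6126 -0.0685  0.115 ] wall [0.5046 0.0763 0.065 ] [0.4906 0.0876 0.03  ]
```

Emit:
arm_command(commands=[{"dx": 0.05,"dy": 0,"dz": 0.3,"ax": 0,"ay": 0,"az": 0,"fingers": 1},{"dx": 0.05,"dy": 0,"dz": 0.6,"ax": 0,"ay": 0,"az": 0,"fingers": 1},{"dx": 0.05,"dy": 0,"dz": 0.86,"ax": 0,"ay": 0,"az": 0,"fingers": 1},{"dx": 0.05,"dy": 0,"dz": 0.86,"ax": 0,"ay": 0,"az": 0,"fingers": 1}])

```text
time: 11.95
eef_pos: [0.5173, 0.0024, 0.0877]
tcp_rot: [-3.14, 0.009, -0.022]
force: [-0.9, -0.3, -1.1]
grip_width: 0.0525
gripper_force: 66.0
```

Emit:
arm_command(commands=[{"dx": 0,"dy": 0,"dz": 0.2,"ax": 0,"ay": 0,"az": 0,"fingers": 1},{"dx": 0,"dy": 0,"dz": 0.4,"ax": 0,"ay": 0,"az": 0,"fingers": 1},{"dx": 0,"dy": 0,"dz": 0.5,"ax": 0,"ay": 0,"az": 0,"fingers": 1},{"dx": 0,"dy": 0,"dz": 0.55,"ax": 0,"ay": 0,"az": 0,"fingers": 1},{"dx": 0,"dy": 0,"dz": 0.58,"ax": 0,"ay": 0,"az": 0,"fingers": 1}])

```text
time: 12.45
eef_pos: [0.5209, 0.0012, 0.0458]
tcp_rot: [-3.142, -0.001, -0.023]
force: [0.5, -0.7, -1.1]
grip_width: 0.0527
gripper_force: 66.0
```

Emit:
arm_command(commands=[{"dx": 0,"dy": 0,"dz": 0,"ax": 0,"ay": 0,"az": 0,"fingers": 1}])

```text
time: 12.55
eef_pos: [0.5209, 0.001, 0.0459]
tcp_rot: [-3.142, -0.001, -0.024]
force: [-0.6, -0.3, -1.7]
grip_width: 0.0527
gripper_force: 66.0
```

Emit:
arm_command(commands=[{"dx": 0,"dy": 0,"dz": 0.03,"ax": 0,"ay": 0,"az": 0,"fingers": 1},{"dx": 0,"dy": 0,"dz": 0.06,"ax": 0,"ay": 0,"az": 0,"fingers": 1},{"dx": 0,"dy": 0,"dz": 0.06,"ax": 0,"ay": 0,"az": 0,"fingers": 1}])

```text
time: 12.85
eef_pos: [0.5204, 0.0009, 0.0403]
tcp_rot: [-3.142, 0.0, -0.024]
force: [-0.7, -0.4, -2.1]
grip_width: 0.053
gripper_force: 66.0
```

Emit:
arm_command(commands=[{"dx": 0,"dy": 0,"dz": 0.02,"ax": 0,"ay": 0,"az": 0,"fingers": 1},{"dx": 0,"dy": 0,"dz": 0.02,"ax": 0,"ay": 0,"az": 0,"fingers": 1}])

```text
time: 13.05
eef_pos: [0.5209, 0.0009, 0.0398]
tcp_rot: [-3.142, -0.001, -0.024]
force: [-1.2, -0.2, 1.7]
grip_width: 0.0527
gripper_force: 66.5
```

Emit:
arm_command(commands=[{"dx": 0,"dy": 0,"dz": 0,"ax": 0,"ay": 0,"az": 0,"fingers": -0.65},{"dx": 0,"dy": 0,"dz": 0,"ax": 0,"ay": 0,"az": 0,"fingers": -0.65},{"dx": 0,"dy": 0,"dz": 0,"ax": 0,"ay": 0,"az": 0,"fingers": -0.65}])

```text
time: 13.35
eef_pos: [0.5206, 0.0009, 0.0389]
tcp_rot: [-3.142, -0.0, -0.024]
force: [0.2, 0.6, -0.2]
grip_width: 0.0704
gripper_force: 0.0
```

Emit:
arm_command(commands=[{"dx": 0,"dy": 0,"dz": -0.2,"ax": 0,"ay": 0,"az": 0,"fingers": -0.65},{"dx": 0,"dy": 0,"dz": -0.6,"ax": 0,"ay": 0,"az": 0,"fingers": -0.65},{"dx": 0,"dy": 0,"dz": -1,"ax": 0,"ay": 0,"az": 0,"fingers": -0.65},{"dx": 0,"dy": 0,"dz": -1,"ax": 0,"ay": 0,"az": 0,"fingers": -0.65}])

```text
time: 13.75
eef_pos: [0.524, 0.0006, 0.1246]
tcp_rot: [3.141, -0.011, -0.024]
force: [0.1, 0.3, 0.7]
grip_width: 0.0706
gripper_force: 0.0
```

Run:
```python
from plan import *
im=capture("top");c=calibration("top");cv2.imwrite("pics/top2.png",im)
rects(c,im,(172,180,235,270),.036)
im=capture("scene");c=calibration("scene");cv2.imwrite("pics/scene2.png",im)
rects(c,im,(310,160,410,245),.036)
plan([(.573,.2575,.13,.24)])
```

```text
px [181. 205.] xy mm 562.1 367.5 size 87.3 51.7 long axis deg 2.9
px [212. 202.] xy mm 572.7 256.5 size 87.6 54.9 long axis deg 13.8
px [215. 222.] xy mm 492.3 285.9 size 333.0 230.4 long axis deg 1.7
px [385. 229.] xy mm 654.9 337.8 size 232.1 38.6 long axis deg -73.6
px [354. 218.] xy mm 575.4 258.5 size 91.4 53.5 long axis deg 13.7
px [327. 225.] xy mm 554.4 143.7 size 207.9 92.3 long axis deg 4.4
px [381. 207.] xy mm 567.9 369.1 size 100.2 52.9 long axis deg 3.9
px [350. 171.] xy mm 380.7 327.9 size 280.2 113.9 long axis deg 62.9
now [0.5212 0.0008 0.1199] [ 3.141e+00 -2.000e-03 -2.400e-02] f [ 0.2  0.2 -0.5] w 0.0706 t 13.8
d [ 0.143 -0.806 -0.031] a [ 0.    -0.    -0.021] rows 2
d [ 0.196 -0.794 -0.032] a [ 0.    -0.    -0.021] rows 2
d [ 0.248 -0.78  -0.031] a [ 0.    -0.    -0.021] rows 2
d [ 0.298 -0.762 -0.032] a [ 0.    -0.001 -0.021] rows 2
  -> [0.573  0.2575 0.13  ] [3.141e+00 1.000e-03 2.400e-01]
```

Emit:
arm_command(commands=[{"dx": 0.14,"dy": -0.8,"dz": -0.1,"ax": 0,"ay": 0,"az": -0.021,"fingers": -0.65},{"dx": 0.14,"dy": -0.8,"dz": -0.1,"ax": 0,"ay": 0,"az": -0.021,"fingers": -0.65},{"dx": 0.14,"dy": -0.8,"dz": -0.1,"ax": 0,"ay": 0,"az": -0.021,"fingers": -0.65}])

```text
time: 14.15
eef_pos: [0.5327, 0.0665, 0.1256]
tcp_rot: [-3.141, 0.002, 0.045]
force: [-0.1, 0.1, -1.2]
grip_width: 0.0704
gripper_force: 0.0
```

Emit:
arm_command(commands=[{"dx": 0.2,"dy": -0.79,"dz": 0,"ax": 0,"ay": 0,"az": -0.021,"fingers": -0.65},{"dx": 0.2,"dy": -0.79,"dz": 0,"ax": 0,"ay": 0,"az": -0.021,"fingers": -0.65},{"dx": 0.2,"dy": -0.79,"dz": 0,"ax": 0,"ay": 0,"az": -0.021,"fingers": -0.65}])

```text
time: 14.45
eef_pos: [0.546, 0.1295, 0.1255]
tcp_rot: [3.141, 0.002, 0.11]
force: [-0.1, -0.3, 0.4]
grip_width: 0.0704
gripper_force: 0.0
```

Emit:
arm_command(commands=[{"dx": 0.25,"dy": -0.78,"dz": 0,"ax": 0,"ay": 0,"az": -0.021,"fingers": -0.65},{"dx": 0.25,"dy": -0.78,"dz": 0,"ax": 0,"ay": 0,"az": -0.021,"fingers": -0.65},{"dx": 0.25,"dy": -0.78,"dz": 0,"ax": 0,"ay": 0,"az": -0.021,"fingers": -0.65}])

```text
time: 14.75
eef_pos: [0.5595, 0.1931, 0.1261]
tcp_rot: [3.141, 0.001, 0.175]
force: [0.9, -0.6, -0.7]
grip_width: 0.0706
gripper_force: 0.0
```

Emit:
arm_command(commands=[{"dx": 0.3,"dy": -0.76,"dz": -0.03,"ax": 0,"ay": 0,"az": -0.021,"fingers": -0.65},{"dx": 0.3,"dy": -0.76,"dz": -0.03,"ax": 0,"ay": 0,"az": -0.021,"fingers": -0.65},{"dx": 0.3,"dy": -0.76,"dz": -0.03,"ax": 0,"ay": 0,"az": -0.021,"fingers": -0.65},{"dx": 0.3,"dy": -0.76,"dz": -0.03,"ax": 0,"ay": 0,"az": -0.021,"fingers": -0.65},{"dx": 0.3,"dy": -0.76,"dz": -0.03,"ax": 0,"ay": 0,"az": -0.021,"fingers": -0.65}])

```text
time: 15.25
eef_pos: [0.5727, 0.2548, 0.1292]
tcp_rot: [3.141, 0.001, 0.238]
force: [-0.3, -0.4, -0.0]
grip_width: 0.0704
gripper_force: 0.0
```

Run:
```python
from plan import *
c=calibration("wrist");im=capture("wrist");cv2.imwrite("pics/w4.png",im)
rects(c,im,(100,0,500,420),.036)
plan([(.574,.258,.055,.24),(.574,.258,.012,.24)])
```

```text
px [272. 206.] xy mm 576.7 259.5 size 92.6 53.3 long axis deg 13.9
px [133. 191.] xy mm 563.4 369.3 size 89.7 53.0 long axis deg 4.3
px [466.  36.] xy mm 728.9 160.7 size 17.5 7.8 long axis deg 79.5
px [403.  53.] xy mm 709.6 201.5 size 39.4 27.9 long axis deg -80.9
px [195.  24.] xy mm 691.6 338.9 size 14.5 8.7 long axis deg -40.8
px [328. 150.] xy mm 595.7 220.4 size 358.5 205.3 long axis deg 42.8
px [181.  13.] xy mm 695.1 350.8 size 20.0 8.8 long axis deg -71.1
px [487.   8.] xy mm 747.1 154.8 size 20.5 6.5 long axis deg 77.6
px [445.  43.] xy mm 719.8 173.0 size 59.9 34.3 long axis deg 50.5
now [0.5728 0.2549 0.1293] [3.141 0.    0.238] f [ 0.   0.6 -1.1] w 0.0705 t 15.3
d [ 0.024 -0.034  0.929] a [ 0.     0.    -0.001] rows 2
  -> [0.574 0.258 0.055] [3.141 0.    0.241]
d [ 0.    -0.001  0.537] a [0. 0. 0.] rows 1
  -> [0.574 0.258 0.012] [3.141 0.    0.241]
```

Emit:
arm_command(commands=[{"dx": 0.04,"dy": -0.04,"dz": 0.4,"ax": 0,"ay": 0,"az": 0,"fingers": -0.65},{"dx": 0.04,"dy": -0.04,"dz": 0.93,"ax": 0,"ay": 0,"az": 0,"fingers": -0.65},{"dx": 0.04,"dy": -0.04,"dz": 0.93,"ax": 0,"ay": 0,"az": 0,"fingers": -0.65}])

```text
time: 15.6
eef_pos: [0.5704, 0.2577, 0.0479]
tcp_rot: [3.14, 0.014, 0.239]
force: [-0.7, -0.3, -1.7]
grip_width: 0.0706
gripper_force: 0.0
```

Emit:
arm_command(commands=[{"dx": 0,"dy": 0,"dz": 0.2,"ax": 0,"ay": 0,"az": 0,"fingers": -0.65},{"dx": 0,"dy": 0,"dz": 0.4,"ax": 0,"ay": 0,"az": 0,"fingers": -0.65},{"dx": 0,"dy": 0,"dz": 0.5,"ax": 0,"ay": 0,"az": 0,"fingers": -0.65},{"dx": 0,"dy": 0,"dz": 0.54,"ax": 0,"ay": 0,"az": 0,"fingers": -0.65},{"dx": 0,"dy": 0,"dz": 0.54,"ax": 0,"ay": 0,"az": 0,"fingers": -0.65}])

```text
time: 16.1
eef_pos: [0.5752, 0.2606, 0.0117]
tcp_rot: [-3.142, 0.0, 0.24]
force: [-0.6, 0.0, 0.9]
grip_width: 0.071
gripper_force: 0.0
```

Emit:
arm_command(commands=[{"dx": 0,"dy": 0,"dz": 0,"ax": 0,"ay": 0,"az": 0,"fingers": 1},{"dx": 0,"dy": 0,"dz": 0,"ax": 0,"ay": 0,"az": 0,"fingers": 1},{"dx": 0,"dy": 0,"dz": 0,"ax": 0,"ay": 0,"az": 0,"fingers": 1},{"dx": 0,"dy": 0,"dz": 0,"ax": 0,"ay": 0,"az": 0,"fingers": 1}])

```text
time: 16.5
eef_pos: [0.5762, 0.2609, 0.0131]
tcp_rot: [-3.141, -0.003, 0.24]
force: [2.0, -0.5, 3.9]
grip_width: 0.0528
gripper_force: 66.9
```

Emit:
arm_command(commands=[{"dx": 0,"dy": 0,"dz": -0.2,"ax": 0,"ay": 0,"az": 0,"fingers": 1},{"dx": 0,"dy": 0,"dz": -0.4,"ax": 0,"ay": 0,"az": 0,"fingers": 1},{"dx": 0,"dy": 0,"dz": -0.7,"ax": 0,"ay": 0,"az": 0,"fingers": 1},{"dx": 0,"dy": 0,"dz": -1,"ax": 0,"ay": 0,"az": 0,"fingers": 1}])

```text
time: 16.9
eef_pos: [0.5748, 0.2605, 0.0931]
tcp_rot: [-3.141, 0.001, 0.24]
force: [-0.1, 0.5, -1.4]
grip_width: 0.0525
gripper_force: 66.3
```

Emit:
arm_command(commands=[{"dx": 0,"dy": 0,"dz": -0.5,"ax": 0,"ay": 0,"az": 0,"fingers": 1},{"dx": 0,"dy": 0,"dz": -0.9,"ax": 0,"ay": 0,"az": 0,"fingers": 1},{"dx": 0,"dy": 0,"dz": -0.9,"ax": 0,"ay": 0,"az": 0,"fingers": 1}])

```text
time: 17.2
eef_pos: [0.5782, 0.2617, 0.1723]
tcp_rot: [-3.14, -0.014, 0.24]
force: [0.5, 0.6, -0.8]
grip_width: 0.0529
gripper_force: 66.4
```

Run:
```python
from plan import *
plan([(.521,.06,.165,-.023),(.521,-.117,.165,-.023),(.521,-.117,.09,-.023),(.521,-.117,.044,-.023)])
```

```text
now [0.5782 0.2617 0.1723] [-3.14  -0.014  0.24 ] f [ 0.5  0.6 -0.8] w 0.0529 t 17.2
d [-0.432  0.76   0.023] a [-0.    -0.001  0.028] rows 2
d [-0.363  0.794  0.025] a [-0.001 -0.002  0.028] rows 2
d [-0.293  0.824  0.029] a [-0.    -0.001  0.028] rows 2
  -> [0.521 0.06  0.165] [-3.141e+00 -1.000e-03 -2.400e-02]
d [ 0.018  0.737 -0.   ] a [-0. -0. -0.] rows 2
d [ 0.017  0.737 -0.   ] a [-0. -0. -0.] rows 2
d [ 0.018  0.738 -0.001] a [-0. -0. -0.] rows 2
  -> [ 0.521 -0.117  0.165] [-3.141e+00 -1.000e-03 -2.400e-02]
d [-0.001 -0.     0.938] a [-0. -0. -0.] rows 2
  -> [ 0.521 -0.117  0.09 ] [-3.141e+00 -1.000e-03 -2.400e-02]
d [-0.001  0.     0.575] a [-0. -0. -0.] rows 1
  -> [ 0.521 -0.117  0.044] [-3.141e+00 -1.000e-03 -2.400e-02]
```

Emit:
arm_command(commands=[{"dx": -0.14,"dy": 0.25,"dz": 0,"ax": 0,"ay": 0,"az": 0.009,"fingers": 1},{"dx": -0.28,"dy": 0.5,"dz": 0,"ax": 0,"ay": 0,"az": 0.018,"fingers": 1},{"dx": -0.43,"dy": 0.76,"dz": 0,"ax": 0,"ay": 0,"az": 0.028,"fingers": 1}])

```text
time: 17.5
eef_pos: [0.5552, 0.1926, 0.1627]
tcp_rot: [3.141, 0.002, 0.152]
force: [0.3, -0.1, -2.9]
grip_width: 0.0527
gripper_force: 66.2
```

Emit:
arm_command(commands=[{"dx": -0.12,"dy": 0.26,"dz": 0,"ax": 0,"ay": 0,"az": 0.009,"fingers": 1},{"dx": -0.24,"dy": 0.52,"dz": 0,"ax": 0,"ay": 0,"az": 0.018,"fingers": 1},{"dx": -0.36,"dy": 0.79,"dz": 0,"ax": 0,"ay": 0,"az": 0.028,"fingers": 1}])

```text
time: 17.8
eef_pos: [0.5362, 0.1256, 0.1628]
tcp_rot: [3.142, 0.002, 0.063]
force: [0.8, -0.4, -1.2]
grip_width: 0.0528
gripper_force: 66.2
```

Emit:
arm_command(commands=[{"dx": -0.1,"dy": 0.27,"dz": 0,"ax": 0,"ay": 0,"az": 0.009,"fingers": 1},{"dx": -0.2,"dy": 0.54,"dz": 0,"ax": 0,"ay": 0,"az": 0.018,"fingers": 1},{"dx": -0.29,"dy": 0.82,"dz": 0,"ax": 0,"ay": 0,"az": 0.028,"fingers": 1}])

```text
time: 18.1
eef_pos: [0.5172, 0.0587, 0.1629]
tcp_rot: [-3.141, 0.002, -0.025]
force: [-0.1, 1.0, -1.6]
grip_width: 0.0529
gripper_force: 66.3
```

Emit:
arm_command(commands=[{"dx": 0.01,"dy": 0.3,"dz": 0,"ax": 0,"ay": 0,"az": 0,"fingers": 1},{"dx": 0.02,"dy": 0.6,"dz": 0,"ax": 0,"ay": 0,"az": 0,"fingers": 1},{"dx": 0.03,"dy": 1,"dz": 0,"ax": 0,"ay": 0,"az": 0,"fingers": 1}])

```text
time: 18.4
eef_pos: [0.518, -0.0207, 0.163]
tcp_rot: [-3.141, 0.001, -0.023]
force: [0.1, 0.2, -2.6]
grip_width: 0.0527
gripper_force: 66.3
```

Emit:
arm_command(commands=[{"dx": 0.01,"dy": 0.4,"dz": 0,"ax": 0,"ay": 0,"az": 0,"fingers": 1},{"dx": 0.02,"dy": 0.8,"dz": 0,"ax": 0,"ay": 0,"az": 0,"fingers": 1},{"dx": 0.02,"dy": 1,"dz": 0,"ax": 0,"ay": 0,"az": 0,"fingers": 1}])

```text
time: 18.7
eef_pos: [0.5177, -0.1026, 0.1629]
tcp_rot: [3.141, 0.002, -0.026]
force: [0.6, 0.2, -2.1]
grip_width: 0.0526
gripper_force: 66.3
```

Emit:
arm_command(commands=[{"dx": 0,"dy": 0.1,"dz": 0,"ax": 0,"ay": 0,"az": 0,"fingers": 1},{"dx": 0,"dy": 0.2,"dz": 0,"ax": 0,"ay": 0,"az": 0,"fingers": 1},{"dx": 0,"dy": 0.2,"dz": 0,"ax": 0,"ay": 0,"az": 0,"fingers": 1},{"dx": 0,"dy": 0.2,"dz": 0,"ax": 0,"ay": 0,"az": 0,"fingers": 1}])

```text
time: 19.1
eef_pos: [0.5182, -0.1156, 0.1637]
tcp_rot: [-3.141, 0.0, -0.023]
force: [0.3, -0.1, -2.9]
grip_width: 0.0528
gripper_force: 66.3
```

Run:
```python
from plan import *
plan([(.521,-.117,.09,-.023),(.521,-.117,.044,-.023)])
```

```text
now [ 0.5182 -0.1156  0.1637] [-3.141  0.    -0.023] f [ 0.3 -0.1 -2.9] w 0.0528 t 19.1
d [0.035 0.017 0.921] a [-0.  0.  0.] rows 2
  -> [ 0.521 -0.117  0.09 ] [-3.141  0.    -0.023]
d [0.    0.001 0.575] a [-0.  0.  0.] rows 1
  -> [ 0.521 -0.117  0.044] [-3.141  0.    -0.023]
```

Emit:
arm_command(commands=[{"dx": 0.03,"dy": 0,"dz": 0.3,"ax": 0,"ay": 0,"az": 0,"fingers": 1},{"dx": 0.03,"dy": 0,"dz": 0.6,"ax": 0,"ay": 0,"az": 0,"fingers": 1},{"dx": 0.03,"dy": 0,"dz": 0.92,"ax": 0,"ay": 0,"az": 0,"fingers": 1}])

```text
time: 19.4
eef_pos: [0.5211, -0.1155, 0.09]
tcp_rot: [-3.142, -0.002, -0.022]
force: [-0.3, 0.7, -2.0]
grip_width: 0.053
gripper_force: 66.4
```

Emit:
arm_command(commands=[{"dx": 0,"dy": 0,"dz": 0.2,"ax": 0,"ay": 0,"az": 0,"fingers": 1},{"dx": 0,"dy": 0,"dz": 0.4,"ax": 0,"ay": 0,"az": 0,"fingers": 1},{"dx": 0,"dy": 0,"dz": 0.5,"ax": 0,"ay": 0,"az": 0,"fingers": 1},{"dx": 0,"dy": 0,"dz": 0.6,"ax": 0,"ay": 0,"az": 0,"fingers": 1},{"dx": 0,"dy": 0,"dz": 0.6,"ax": 0,"ay": 0,"az": 0,"fingers": 1}])

```text
time: 19.9
eef_pos: [0.5201, -0.1159, 0.0413]
tcp_rot: [-3.141, 0.002, -0.023]
force: [-1.0, 0.3, -2.0]
grip_width: 0.0526
gripper_force: 66.4
```

Emit:
arm_command(commands=[{"dx": 0,"dy": 0,"dz": 0.02,"ax": 0,"ay": 0,"az": 0,"fingers": 1},{"dx": 0,"dy": 0,"dz": 0.03,"ax": 0,"ay": 0,"az": 0,"fingers": 1},{"dx": 0,"dy": 0,"dz": 0.03,"ax": 0,"ay": 0,"az": 0,"fingers": 1}])

```text
time: 20.2
eef_pos: [0.521, -0.1167, 0.0403]
tcp_rot: [3.141, -0.001, -0.024]
force: [-0.5, 0.1, -2.1]
grip_width: 0.0526
gripper_force: 66.4
```

Emit:
arm_command(commands=[{"dx": 0,"dy": 0,"dz": 0.02,"ax": 0,"ay": 0,"az": 0,"fingers": 1},{"dx": 0,"dy": 0,"dz": 0.02,"ax": 0,"ay": 0,"az": 0,"fingers": 1}])

```text
time: 20.4
eef_pos: [0.5212, -0.1168, 0.0391]
tcp_rot: [3.141, -0.002, -0.024]
force: [0.3, 0.1, 1.9]
grip_width: 0.0523
gripper_force: 66.6
```

Emit:
arm_command(commands=[{"dx": 0,"dy": 0,"dz": 0,"ax": 0,"ay": 0,"az": 0,"fingers": -0.65},{"dx": 0,"dy": 0,"dz": 0,"ax": 0,"ay": 0,"az": 0,"fingers": -0.65},{"dx": 0,"dy": 0,"dz": 0,"ax": 0,"ay": 0,"az": 0,"fingers": -0.65}])

```text
time: 20.7
eef_pos: [0.5206, -0.1166, 0.0381]
tcp_rot: [-3.142, -0.0, -0.024]
force: [-0.1, 0.2, 0.3]
grip_width: 0.0704
gripper_force: 0.0
```

Emit:
arm_command(commands=[{"dx": 0,"dy": 0,"dz": -0.2,"ax": 0,"ay": 0,"az": 0,"fingers": -0.65},{"dx": 0,"dy": 0,"dz": -0.6,"ax": 0,"ay": 0,"az": 0,"fingers": -0.65},{"dx": 0,"dy": 0,"dz": -1,"ax": 0,"ay": 0,"az": 0,"fingers": -0.65},{"dx": 0,"dy": 0,"dz": -1,"ax": 0,"ay": 0,"az": 0,"fingers": -0.65}])

```text
time: 21.1
eef_pos: [0.5239, -0.1177, 0.1239]
tcp_rot: [3.138, -0.011, -0.024]
force: [0.8, -0.2, -0.2]
grip_width: 0.0703
gripper_force: 0.0
```

Run:
```python
from plan import *
im=capture("top");c=calibration("top");cv2.imwrite("pics/top3.png",im)
rects(c,im,(172,180,235,270),.036)
rects(c,im,(255,190,375,240),.062)
im=capture("scene");c=calibration("scene");cv2.imwrite("pics/scene3.png",im)
rects(c,im,(310,160,410,245),.036)
rects(c,im,(200,200,340,300),.062)
plan([(.521,.02,.13,-.023),(.563,.3685,.13,.07)])
```

```text
px [181. 205.] xy mm 562.1 367.5 size 87.3 51.7 long axis deg 2.9
px [215. 222.] xy mm 492.3 285.9 size 333.0 230.4 long axis deg 1.7
px [313. 221.] xy mm 503.8 -118.1 size 55.1 50.4 long axis deg -0.1
px [281. 216.] xy mm 519.1 -1.5 size 87.9 54.1 long axis deg 0.7
px [372. 218.] xy mm 520.1 -325.4 size 162.5 18.2 long axis deg -1.8
px [381. 207.] xy mm 565.2 368.8 size 94.0 53.4 long axis deg 3.0
px [326. 222.] xy mm 551.2 143.6 size 223.4 92.6 long axis deg 4.1
px [350. 171.] xy mm 380.0 326.4 size 276.1 113.9 long axis deg 62.9
px [248. 236.] xy mm 520.0 -115.6 size 92.6 52.9 long axis deg -2.0
px [280. 225.] xy mm 520.3 2.2 size 92.7 53.0 long axis deg -2.1
px [323. 230.] xy mm 597.0 135.6 size 292.1 93.5 long axis deg 2.9
now [ 0.5212 -0.1168  0.1191] [ 3.141e+00 -2.000e-03 -2.400e-02] f [-0.5 -0.1 -0. ] w 0.0705 t 21.2
d [-0.021 -0.854 -0.069] a [ 0. -0. -0.] rows 2
d [-0.021 -0.855 -0.068] a [ 0.    -0.001 -0.   ] rows 2
  -> [0.521 0.02  0.13 ] [ 3.141e+00  1.000e-03 -2.400e-02]
d [ 0.084 -0.873 -0.001] a [ 0.     0.    -0.006] rows 2
d [ 0.101 -0.872 -0.001] a [ 0.     0.    -0.006] rows 2
d [ 0.117 -0.87  -0.   ] a [ 0.     0.    -0.006] rows 2
d [ 0.133 -0.867 -0.001] a [ 0.     0.    -0.006] rows 2
d [ 0.15  -0.865 -0.   ] a [ 0.     0.    -0.006] rows 2
  -> [0.563  0.3685 0.13  ] [3.141e+00 1.000e-03 7.000e-02]
```

Emit:
arm_command(commands=[{"dx": -0.02,"dy": -0.85,"dz": -0.1,"ax": 0,"ay": 0,"az": 0,"fingers": -0.5},{"dx": -0.02,"dy": -0.85,"dz": -0.1,"ax": 0,"ay": 0,"az": 0,"fingers": -0.5},{"dx": -0.02,"dy": -0.85,"dz": -0.1,"ax": 0,"ay": 0,"az": 0,"fingers": -0.5}])

```text
time: 21.5
eef_pos: [0.5197, -0.0463, 0.1246]
tcp_rot: [-3.14, 0.003, -0.021]
force: [-0.0, -1.1, 0.1]
grip_width: 0.0638
gripper_force: 0.0
```

Emit:
arm_command(commands=[{"dx": -0.02,"dy": -0.86,"dz": -0.05,"ax": 0,"ay": 0,"az": 0,"fingers": -0.5},{"dx": -0.02,"dy": -0.86,"dz": -0.05,"ax": 0,"ay": 0,"az": 0,"fingers": -0.5},{"dx": -0.02,"dy": -0.86,"dz": -0.05,"ax": 0,"ay": 0,"az": 0,"fingers": -0.5}])

```text
time: 21.8
eef_pos: [0.52, 0.0216, 0.1288]
tcp_rot: [-3.141, 0.002, -0.021]
force: [0.7, -0.6, 0.8]
grip_width: 0.0638
gripper_force: 0.0
```

Emit:
arm_command(commands=[{"dx": 0.08,"dy": -0.87,"dz": 0,"ax": 0,"ay": 0,"az": -0.006,"fingers": -0.5},{"dx": 0.08,"dy": -0.87,"dz": 0,"ax": 0,"ay": 0,"az": -0.006,"fingers": -0.5},{"dx": 0.08,"dy": -0.87,"dz": 0,"ax": 0,"ay": 0,"az": -0.006,"fingers": -0.5}])

```text
time: 22.1
eef_pos: [0.5285, 0.0902, 0.1289]
tcp_rot: [3.141, 0.002, -0.003]
force: [0.2, -0.2, -0.7]
grip_width: 0.0638
gripper_force: 0.0
```

Emit:
arm_command(commands=[{"dx": 0.1,"dy": -0.87,"dz": 0,"ax": 0,"ay": 0,"az": -0.006,"fingers": -0.5},{"dx": 0.1,"dy": -0.87,"dz": 0,"ax": 0,"ay": 0,"az": -0.006,"fingers": -0.5},{"dx": 0.1,"dy": -0.87,"dz": 0,"ax": 0,"ay": 0,"az": -0.006,"fingers": -0.5}])

```text
time: 22.4
eef_pos: [0.5372, 0.1593, 0.1291]
tcp_rot: [3.141, 0.001, 0.015]
force: [0.6, -0.9, 0.2]
grip_width: 0.0641
gripper_force: 0.0
```

Emit:
arm_command(commands=[{"dx": 0.12,"dy": -0.87,"dz": 0,"ax": 0,"ay": 0,"az": -0.006,"fingers": -0.5},{"dx": 0.12,"dy": -0.87,"dz": 0,"ax": 0,"ay": 0,"az": -0.006,"fingers": -0.5},{"dx": 0.12,"dy": -0.87,"dz": 0,"ax": 0,"ay": 0,"az": -0.006,"fingers": -0.5}])

```text
time: 22.7
eef_pos: [0.546, 0.2287, 0.1292]
tcp_rot: [3.141, 0.001, 0.034]
force: [0.7, -0.3, 0.3]
grip_width: 0.0643
gripper_force: 0.0
```

Emit:
arm_command(commands=[{"dx": 0.13,"dy": -0.87,"dz": 0,"ax": 0,"ay": 0,"az": -0.006,"fingers": -0.5},{"dx": 0.13,"dy": -0.87,"dz": 0,"ax": 0,"ay": 0,"az": -0.006,"fingers": -0.5},{"dx": 0.13,"dy": -0.87,"dz": 0,"ax": 0,"ay": 0,"az": -0.006,"fingers": -0.5}])

```text
time: 23.0
eef_pos: [0.5542, 0.2983, 0.1293]
tcp_rot: [3.14, 0.001, 0.052]
force: [0.7, -1.3, -0.5]
grip_width: 0.0642
gripper_force: 0.0
```

Emit:
arm_command(commands=[{"dx": 0.15,"dy": -0.86,"dz": 0,"ax": 0,"ay": 0,"az": -0.006,"fingers": -0.5},{"dx": 0.15,"dy": -0.86,"dz": 0,"ax": 0,"ay": 0,"az": -0.006,"fingers": -0.5},{"dx": 0.15,"dy": -0.86,"dz": 0,"ax": 0,"ay": 0,"az": -0.006,"fingers": -0.5},{"dx": 0.15,"dy": -0.86,"dz": 0,"ax": 0,"ay": 0,"az": -0.006,"fingers": -0.5}])

```text
time: 23.4
eef_pos: [0.5628, 0.3655, 0.1297]
tcp_rot: [3.139, 0.001, 0.069]
force: [0.3, -0.6, -0.9]
grip_width: 0.0639
gripper_force: 0.0
```

Run:
```python
from plan import *
c=calibration("wrist");im=capture("wrist");cv2.imwrite("pics/w5.png",im)
rects(c,im,(100,0,450,420),.036)
plan([(.5635,.369,.055,.07),(.5635,.369,.012,.07)])
print(proj(c,(.56,.41,.014)))
```

```text
px [411. 402.] xy mm 369.8 214.8 size 31.3 15.7 long axis deg -78.8
px [447. 298.] xy mm 495.6 210.9 size 46.2 6.3 long axis deg 14.2
px [273. 210.] xy mm 563.5 369.3 size 89.3 53.5 long axis deg 4.3
px [117. 119.] xy mm 628.9 485.1 size 31.8 15.5 long axis deg -86.2
px [174.  92.] xy mm 650.4 444.5 size 21.3 6.5 long axis deg -58.8
px [110.  85.] xy mm 651.6 490.8 size 14.3 12.6 long axis deg 46.5
px [158.  79.] xy mm 658.7 455.7 size 14.0 7.0 long axis deg -28.3
px [270. 106.] xy mm 644.2 363.2 size 212.8 116.3 long axis deg -56.8
px [285.  64.] xy mm 676.0 369.4 size 30.0 14.8 long axis deg 76.1
px [276.  44.] xy mm 686.3 374.9 size 11.6 7.1 long axis deg 58.1
now [0.5628 0.3655 0.1299] [3.14  0.    0.068] f [ 0.3 -0.9  0.2] w 0.0637 t 23.4
d [ 0.012 -0.045  0.936] a [ 0.001  0.    -0.001] rows 2
  -> [0.5635 0.369  0.055 ] [-3.14   0.     0.071]
d [0.001 0.    0.538] a [-0.  0.  0.] rows 1
  -> [0.5635 0.369  0.012 ] [-3.14   0.     0.071]
[226.02833073 207.13051514]
```

View pics/w5.png

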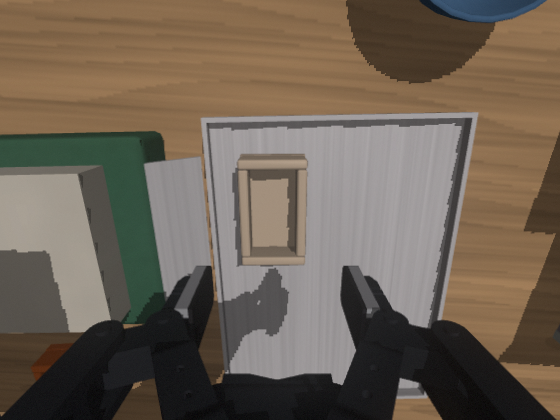

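The wrist view shows dish B at (273,210) and the rim's inner edge at x≈217. That leaves about 22 mm for the left finger, which is enough at a narrower opening.

Emit:
arm_command(commands=[{"dx": 0.01,"dy": -0.04,"dz": 0.4,"ax": 0,"ay": 0,"az": -0.001,"fingers": -0.46},{"dx": 0.01,"dy": -0.04,"dz": 0.8,"ax": 0,"ay": 0,"az": -0.001,"fingers": -0.46},{"dx": 0.01,"dy": -0.04,"dz": 0.94,"ax": 0,"ay": 0,"az": -0.001,"fingers": -0.46},{"dx": 0.01,"dy": -0.04,"dz": 0.94,"ax": 0,"ay": 0,"az": -0.001,"fingers": -0.46}])

```text
time: 23.85
eef_pos: [0.5616, 0.3689, 0.0523]
tcp_rot: [3.139, 0.005, 0.072]
force: [-0.7, -0.0, -0.4]
grip_width: 0.0626
gripper_force: 0.0
```

Emit:
arm_command(commands=[{"dx": 0,"dy": 0,"dz": 0.15,"ax": 0,"ay": 0,"az": 0,"fingers": -0.46},{"dx": 0,"dy": 0,"dz": 0.3,"ax": 0,"ay": 0,"az": 0,"fingers": -0.46},{"dx": 0,"dy": 0,"dz": 0.3,"ax": 0,"ay": 0,"az": 0,"fingers": -0.46}])

```text
time: 24.15
eef_pos: [0.562, 0.3709, 0.0294]
tcp_rot: [3.14, 0.002, 0.073]
force: [0.7, -0.8, -0.7]
grip_width: 0.0624
gripper_force: 0.0
```

Emit:
arm_command(commands=[{"dx": 0,"dy": 0,"dz": 0.1,"ax": 0,"ay": 0,"az": 0,"fingers": -0.46},{"dx": 0,"dy": 0,"dz": 0.2,"ax": 0,"ay": 0,"az": 0,"fingers": -0.46},{"dx": 0,"dy": 0,"dz": 0.2,"ax": 0,"ay": 0,"az": 0,"fingers": -0.46}])

```text
time: 24.45
eef_pos: [0.5619, 0.371, 0.0132]
tcp_rot: [3.14, 0.003, 0.074]
force: [0.2, -0.5, -0.2]
grip_width: 0.0625
gripper_force: 0.0
```

Clean. Grip and lift.

Emit:
arm_command(commands=[{"dx": 0,"dy": 0,"dz": 0,"ax": 0,"ay": 0,"az": 0,"fingers": 1},{"dx": 0,"dy": 0,"dz": 0,"ax": 0,"ay": 0,"az": 0,"fingers": 1},{"dx": 0,"dy": 0,"dz": 0,"ax": 0,"ay": 0,"az": 0,"fingers": 1},{"dx": 0,"dy": 0,"dz": 0,"ax": 0,"ay": 0,"az": 0,"fingers": 1}])

```text
time: 24.85
eef_pos: [0.5627, 0.3715, 0.0147]
tcp_rot: [-3.142, 0.0, 0.074]
force: [0.7, 0.2, -1.6]
grip_width: 0.0527
gripper_force: 66.0
```

Emit:
arm_command(commands=[{"dx": 0,"dy": 0,"dz": -0.2,"ax": 0,"ay": 0,"az": 0,"fingers": 1},{"dx": 0,"dy": 0,"dz": -0.4,"ax": 0,"ay": 0,"az": 0,"fingers": 1},{"dx": 0,"dy": 0,"dz": -0.7,"ax": 0,"ay": 0,"az": 0,"fingers": 1},{"dx": 0,"dy": 0,"dz": -1,"ax": 0,"ay": 0,"az": 0,"fingers": 1}])

```text
time: 25.25
eef_pos: [0.5632, 0.3717, 0.0977]
tcp_rot: [-3.141, -0.002, 0.074]
force: [0.6, -0.1, -1.8]
grip_width: 0.0526
gripper_force: 66.0
```

Emit:
arm_command(commands=[{"dx": 0,"dy": 0,"dz": -0.5,"ax": 0,"ay": 0,"az": 0,"fingers": 1},{"dx": 0,"dy": 0,"dz": -0.9,"ax": 0,"ay": 0,"az": 0,"fingers": 1},{"dx": 0,"dy": 0,"dz": -0.9,"ax": 0,"ay": 0,"az": 0,"fingers": 1}])

```text
time: 25.55
eef_pos: [0.5661, 0.3733, 0.1773]
tcp_rot: [-3.135, -0.015, 0.074]
force: [0.7, 0.5, -0.9]
grip_width: 0.0525
gripper_force: 66.2
```

Run:
```python
from plan import *
s=sense(); z=s["eef_pos"][2]
plan([(.521,.06,z,-.023),(.519,-.237,z,-.023)])
```

```text
now [0.5661 0.3733 0.1773] [-3.135 -0.015  0.074] f [ 0.7  0.5 -0.9] w 0.0525 t 25.6
d [-0.212  0.966 -0.01 ] a [-0.001 -0.001  0.008] rows 2
d [-0.188  0.971 -0.006] a [-0.    -0.001  0.008] rows 2
d [-0.164  0.975 -0.006] a [-0.001 -0.001  0.007] rows 2
d [-0.142  0.979 -0.002] a [-0.    -0.002  0.008] rows 2
  -> [0.521  0.06   0.1773] [-3.14e+00  1.00e-03 -2.40e-02]
d [ 0.016  0.928 -0.002] a [-0.  0. -0.] rows 2
d [ 0.016  0.928 -0.001] a [-0.  0. -0.] rows 2
d [ 0.016  0.928 -0.002] a [-0.  0. -0.] rows 2
d [ 0.015  0.928 -0.001] a [-0.  0. -0.] rows 2
  -> [ 0.519  -0.237   0.1773] [-3.14e+00  1.00e-03 -2.40e-02]
```

Emit:
arm_command(commands=[{"dx": -0.07,"dy": 0.3,"dz": 0,"ax": 0,"ay": 0,"az": 0.003,"fingers": 1},{"dx": -0.14,"dy": 0.65,"dz": 0,"ax": 0,"ay": 0,"az": 0.005,"fingers": 1},{"dx": -0.2,"dy": 0.97,"dz": 0,"ax": 0,"ay": 0,"az": 0.008,"fingers": 1}])

```text
time: 25.85
eef_pos: [0.552, 0.2919, 0.1669]
tcp_rot: [3.141, 0.0, 0.049]
force: [0.5, -0.3, -1.8]
grip_width: 0.0526
gripper_force: 66.1
```

Emit:
arm_command(commands=[{"dx": -0.06,"dy": 0.3,"dz": 0,"ax": 0,"ay": 0,"az": 0.003,"fingers": 1},{"dx": -0.12,"dy": 0.65,"dz": 0,"ax": 0,"ay": 0,"az": 0.005,"fingers": 1},{"dx": -0.18,"dy": 0.97,"dz": 0,"ax": 0,"ay": 0,"az": 0.008,"fingers": 1}])

```text
time: 26.15
eef_pos: [0.5414, 0.2134, 0.167]
tcp_rot: [3.141, -0.0, 0.023]
force: [0.5, 0.5, -2.5]
grip_width: 0.0525
gripper_force: 66.0
```

Emit:
arm_command(commands=[{"dx": -0.05,"dy": 0.3,"dz": 0,"ax": 0,"ay": 0,"az": 0.003,"fingers": 1},{"dx": -0.1,"dy": 0.65,"dz": 0,"ax": 0,"ay": 0,"az": 0.005,"fingers": 1},{"dx": -0.16,"dy": 0.97,"dz": 0,"ax": 0,"ay": 0,"az": 0.008,"fingers": 1}])

```text
time: 26.45
eef_pos: [0.5305, 0.1356, 0.167]
tcp_rot: [3.141, -0.0, -0.002]
force: [-0.1, 0.2, -1.7]
grip_width: 0.0527
gripper_force: 66.0
```

Emit:
arm_command(commands=[{"dx": -0.04,"dy": 0.3,"dz": 0,"ax": 0,"ay": 0,"az": 0.003,"fingers": 1},{"dx": -0.09,"dy": 0.65,"dz": 0,"ax": 0,"ay": 0,"az": 0.005,"fingers": 1},{"dx": -0.14,"dy": 0.98,"dz": 0,"ax": 0,"ay": 0,"az": 0.008,"fingers": 1}])

```text
time: 26.75
eef_pos: [0.519, 0.0573, 0.1671]
tcp_rot: [3.142, -0.0, -0.027]
force: [0.9, -0.1, -2.6]
grip_width: 0.0522
gripper_force: 66.0
```

Emit:
arm_command(commands=[{"dx": 0,"dy": 0.3,"dz": 0,"ax": 0,"ay": 0,"az": 0,"fingers": 1},{"dx": 0.01,"dy": 0.6,"dz": 0,"ax": 0,"ay": 0,"az": 0,"fingers": 1},{"dx": 0.02,"dy": 0.93,"dz": 0,"ax": 0,"ay": 0,"az": 0,"fingers": 1}])

```text
time: 27.05
eef_pos: [0.5188, -0.0168, 0.1672]
tcp_rot: [-3.141, -0.001, -0.027]
force: [0.3, -0.6, -1.6]
grip_width: 0.0529
gripper_force: 66.1
```

Emit:
arm_command(commands=[{"dx": 0,"dy": 0.3,"dz": 0,"ax": 0,"ay": 0,"az": 0,"fingers": 1},{"dx": 0.01,"dy": 0.6,"dz": 0,"ax": 0,"ay": 0,"az": 0,"fingers": 1},{"dx": 0.02,"dy": 0.93,"dz": 0,"ax": 0,"ay": 0,"az": 0,"fingers": 1}])

```text
time: 27.35
eef_pos: [0.5184, -0.0912, 0.1671]
tcp_rot: [-3.141, -0.0, -0.027]
force: [-0.9, -0.4, -1.9]
grip_width: 0.0527
gripper_force: 66.1
```

Emit:
arm_command(commands=[{"dx": 0,"dy": 0.3,"dz": 0,"ax": 0,"ay": 0,"az": 0,"fingers": 1},{"dx": 0.01,"dy": 0.6,"dz": 0,"ax": 0,"ay": 0,"az": 0,"fingers": 1},{"dx": 0.02,"dy": 0.93,"dz": 0,"ax": 0,"ay": 0,"az": 0,"fingers": 1}])

```text
time: 27.65
eef_pos: [0.518, -0.1655, 0.1671]
tcp_rot: [-3.141, -0.0, -0.027]
force: [-0.2, 0.0, -1.7]
grip_width: 0.0526
gripper_force: 66.1
```

Emit:
arm_command(commands=[{"dx": 0,"dy": 0.3,"dz": 0,"ax": 0,"ay": 0,"az": 0,"fingers": 1},{"dx": 0.01,"dy": 0.6,"dz": 0,"ax": 0,"ay": 0,"az": 0,"fingers": 1},{"dx": 0.02,"dy": 0.9,"dz": 0,"ax": 0,"ay": 0,"az": 0,"fingers": 1},{"dx": 0.02,"dy": 0.9,"dz": 0,"ax": 0,"ay": 0,"az": 0,"fingers": 1},{"dx": 0.02,"dy": 0.9,"dz": 0,"ax": 0,"ay": 0,"az": 0,"fingers": 1}])

```text
time: 28.15
eef_pos: [0.5177, -0.2369, 0.1668]
tcp_rot: [-3.141, 0.0, -0.028]
force: [0.1, -0.4, -1.7]
grip_width: 0.0528
gripper_force: 66.1
```

Run:
```python
from plan import *
plan([(.519,-.237,.09,-.023),(.519,-.237,.042,-.023)])
c=calibration("wrist");im=capture("wrist");cv2.imwrite("pics/w6.png",im)
```

```text
now [ 0.5177 -0.2369  0.1668] [-3.141  0.    -0.028] f [ 0.1 -0.4 -1.7] w 0.0528 t 28.1
d [0.017 0.001 0.96 ] a [-0.     0.    -0.002] rows 2
  -> [ 0.519 -0.237  0.09 ] [-3.141  0.    -0.022]
d [-0.     0.001  0.6  ] a [-0.  0.  0.] rows 1
  -> [ 0.519 -0.237  0.042] [-3.141  0.    -0.022]
```

View pics/w6.png

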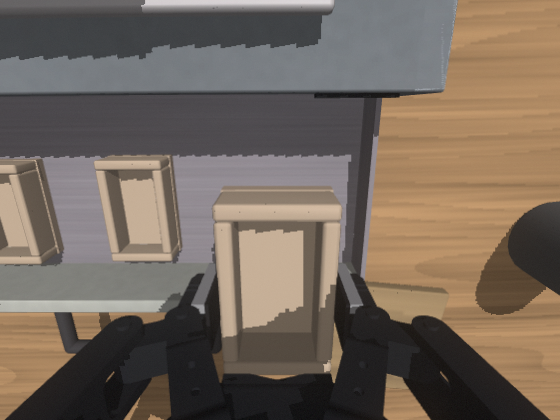

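The dish is centred over the free right-hand slot. The other two dishes stand flat at (138,207) and (18,210).

Emit:
arm_command(commands=[{"dx": 0.02,"dy": 0,"dz": 0.3,"ax": 0,"ay": 0,"az": 0,"fingers": 1},{"dx": 0.02,"dy": 0,"dz": 0.6,"ax": 0,"ay": 0,"az": 0,"fingers": 1},{"dx": 0.02,"dy": 0,"dz": 0.96,"ax": 0,"ay": 0,"az": 0,"fingers": 1}])

```text
time: 28.5
eef_pos: [0.5204, -0.236, 0.0906]
tcp_rot: [3.141, -0.003, -0.025]
force: [0.5, -0.4, -2.2]
grip_width: 0.0529
gripper_force: 66.2
```

Emit:
arm_command(commands=[{"dx": 0,"dy": 0,"dz": 0.2,"ax": 0,"ay": 0,"az": 0,"fingers": 1},{"dx": 0,"dy": 0,"dz": 0.4,"ax": 0,"ay": 0,"az": 0,"fingers": 1},{"dx": 0,"dy": 0,"dz": 0.5,"ax": 0,"ay": 0,"az": 0,"fingers": 1},{"dx": 0,"dy": 0,"dz": 0.57,"ax": 0,"ay": 0,"az": 0,"fingers": 1},{"dx": 0,"dy": 0,"dz": 0.57,"ax": 0,"ay": 0,"az": 0,"fingers": 1}])

```text
time: 29.0
eef_pos: [0.5195, -0.2363, 0.0442]
tcp_rot: [-3.141, 0.001, -0.026]
force: [-0.3, 0.6, -1.3]
grip_width: 0.0528
gripper_force: 66.0
```

Emit:
arm_command(commands=[{"dx": 0,"dy": 0,"dz": 0.02,"ax": 0,"ay": 0,"az": 0,"fingers": 1},{"dx": 0,"dy": 0,"dz": 0.03,"ax": 0,"ay": 0,"az": 0,"fingers": 1},{"dx": 0,"dy": 0,"dz": 0.03,"ax": 0,"ay": 0,"az": 0,"fingers": 1}])

```text
time: 29.3
eef_pos: [0.52, -0.2371, 0.0427]
tcp_rot: [3.141, -0.001, -0.027]
force: [0.1, -0.6, -1.4]
grip_width: 0.0527
gripper_force: 66.0
```

Emit:
arm_command(commands=[{"dx": 0,"dy": 0,"dz": 0.02,"ax": 0,"ay": 0,"az": 0,"fingers": 1},{"dx": 0,"dy": 0,"dz": 0.02,"ax": 0,"ay": 0,"az": 0,"fingers": 1}])

```text
time: 29.5
eef_pos: [0.5198, -0.237, 0.0407]
tcp_rot: [3.141, -0.0, -0.027]
force: [-0.1, -0.1, -0.6]
grip_width: 0.0524
gripper_force: 66.3
```

Emit:
arm_command(commands=[{"dx": 0,"dy": 0,"dz": 0.015,"ax": 0,"ay": 0,"az": 0,"fingers": 1},{"dx": 0,"dy": 0,"dz": 0.015,"ax": 0,"ay": 0,"az": 0,"fingers": 1}])

```text
time: 29.7
eef_pos: [0.5199, -0.237, 0.0406]
tcp_rot: [3.141, -0.001, -0.027]
force: [-1.7, 1.0, 4.1]
grip_width: 0.0525
gripper_force: 66.7
```

Emit:
arm_command(commands=[{"dx": 0,"dy": 0,"dz": 0,"ax": 0,"ay": 0,"az": 0,"fingers": -0.65},{"dx": 0,"dy": 0,"dz": 0,"ax": 0,"ay": 0,"az": 0,"fingers": -0.65},{"dx": 0,"dy": 0,"dz": 0,"ax": 0,"ay": 0,"az": 0,"fingers": -0.65}])

```text
time: 30.0
eef_pos: [0.5197, -0.2369, 0.0391]
tcp_rot: [-3.141, -0.0, -0.027]
force: [-0.4, 0.2, -0.4]
grip_width: 0.0705
gripper_force: 0.0
```

Emit:
arm_command(commands=[{"dx": 0,"dy": 0,"dz": -0.2,"ax": 0,"ay": 0,"az": 0,"fingers": -0.65},{"dx": 0,"dy": 0,"dz": -0.6,"ax": 0,"ay": 0,"az": 0,"fingers": -0.65},{"dx": 0,"dy": 0,"dz": -1,"ax": 0,"ay": 0,"az": 0,"fingers": -0.65}])

```text
time: 30.3
eef_pos: [0.519, -0.2365, 0.119]
tcp_rot: [-3.14, 0.002, -0.027]
force: [0.2, 0.5, 0.4]
grip_width: 0.0705
gripper_force: 0.0
```

Emit:
arm_command(commands=[{"dx": 0,"dy": 0,"dz": -0.6,"ax": 0,"ay": 0,"az": 0,"fingers": 0.1},{"dx": 0,"dy": 0,"dz": -1,"ax": 0,"ay": 0,"az": 0,"fingers": 0.1},{"dx": 0,"dy": 0,"dz": -1,"ax": 0,"ay": 0,"az": 0,"fingers": 0.1},{"dx": 0,"dy": 0,"dz": -1,"ax": 0,"ay": 0,"az": 0,"fingers": 0.1}])

```text
time: 30.7
eef_pos: [0.52, -0.2371, 0.2002]
tcp_rot: [3.141, -0.002, -0.027]
force: [-0.4, 0.5, -1.0]
grip_width: 0.0385
gripper_force: 0.0
```

Run:
```python
from plan import *
im=capture("top");c=calibration("top");cv2.imwrite("pics/top4.png",im)
rects(c,im,(255,190,375,240),.062); print("tray"); rects(c,im,(172,180,225,262),.036)
im=capture("scene");c=calibration("scene");cv2.imwrite("pics/scene4.png",im)
rects(c,im,(200,200,340,300),.062)
plan([(.398,-.113,.20,1.548)])
```

```text
px [348. 218.] xy mm 513.4 -236.8 size 70.3 50.6 long axis deg -1.3
px [314. 216.] xy mm 518.8 -118.3 size 85.0 50.6 long axis deg -0.1
px [281. 216.] xy mm 519.1 -1.5 size 87.9 54.1 long axis deg 0.7
tray
px [197. 182.] xy mm 643.0 309.0 size 193.6 26.9 long axis deg -89.3
px [213. 247.] xy mm 520.6 -236.0 size 94.2 53.7 long axis deg -1.6
px [247. 236.] xy mm 520.0 -115.9 size 94.7 54.3 long axis deg -1.9
px [280. 225.] xy mm 520.1 1.7 size 96.4 54.0 long axis deg -1.7
px [324. 231.] xy mm 602.1 135.0 size 310.8 95.5 long axis deg 1.5
now [ 0.5189 -0.2365  0.1973] [-3.14e+00  3.00e-03 -2.70e-02] f [-0.4  0.4  0.2] w 0.0384 t 30.8
d [-0.517 -0.501 -0.009] a [-0.     0.    -0.167] rows 4
d [-0.197 -0.692 -0.009] a [-0.001 -0.    -0.167] rows 4
d [ 0.176 -0.699 -0.011] a [-0.     0.    -0.167] rows 4
  -> [ 0.398 -0.113  0.2  ] [-3.141e+00  1.000e-03  1.547e+00]
```

Emit:
arm_command(commands=[{"dx": -0.52,"dy": -0.5,"dz": 0,"ax": 0,"ay": 0,"az": -0.167,"fingers": 0.1},{"dx": -0.52,"dy": -0.5,"dz": 0,"ax": 0,"ay": 0,"az": -0.167,"fingers": 0.1},{"dx": -0.52,"dy": -0.5,"dz": 0,"ax": 0,"ay": 0,"az": -0.167,"fingers": 0.1},{"dx": -0.52,"dy": -0.5,"dz": 0,"ax": 0,"ay": 0,"az": -0.167,"fingers": 0.1}])

```text
time: 31.2
eef_pos: [0.4778, -0.1948, 0.1967]
tcp_rot: [-3.138, 0.002, 0.502]
force: [-0.0, -0.5, -0.9]
grip_width: 0.0386
gripper_force: 0.0
```

Emit:
arm_command(commands=[{"dx": -0.2,"dy": -0.69,"dz": 0,"ax": 0,"ay": 0,"az": -0.167,"fingers": 0.1},{"dx": -0.2,"dy": -0.69,"dz": 0,"ax": 0,"ay": 0,"az": -0.167,"fingers": 0.1},{"dx": -0.2,"dy": -0.69,"dz": 0,"ax": 0,"ay": 0,"az": -0.167,"fingers": 0.1},{"dx": -0.2,"dy": -0.69,"dz": 0,"ax": 0,"ay": 0,"az": -0.167,"fingers": 0.1}])

```text
time: 31.6
eef_pos: [0.4374, -0.154, 0.1969]
tcp_rot: [-3.137, 0.0, 1.027]
force: [-0.4, 0.1, 0.5]
grip_width: 0.0382
gripper_force: 0.0
```

Emit:
arm_command(commands=[{"dx": 0.18,"dy": -0.7,"dz": 0,"ax": 0,"ay": 0,"az": -0.167,"fingers": 0.1},{"dx": 0.18,"dy": -0.7,"dz": 0,"ax": 0,"ay": 0,"az": -0.167,"fingers": 0.1},{"dx": 0.18,"dy": -0.7,"dz": 0,"ax": 0,"ay": 0,"az": -0.167,"fingers": 0.1},{"dx": 0.18,"dy": -0.7,"dz": 0,"ax": 0,"ay": 0,"az": -0.167,"fingers": 0.1},{"dx": 0.18,"dy": -0.7,"dz": 0,"ax": 0,"ay": 0,"az": -0.167,"fingers": 0.1}])

```text
time: 32.1
eef_pos: [0.3975, -0.113, 0.1973]
tcp_rot: [-3.138, -0.001, 1.547]
force: [-0.0, 0.4, -0.0]
grip_width: 0.0385
gripper_force: 0.0
```

Run:
```python
from plan import *
c=calibration("wrist");im=capture("wrist");cv2.imwrite("pics/w7.png",im)
print("handle proj",proj(c,(.399,-.05,.082)),proj(c,(.399,-.178,.082)))
plan([(.399,-.113,.13,1.548),(.399,-.113,.068,1.548)])
```

```text
handle proj [276.14196193 133.22329096] [279.47476307 273.66334782]
now [ 0.3977 -0.1131  0.1975] [-3.138e+00 -1.000e-03  1.545e+00] f [0.1 0.6 0.2] w 0.0384 t 32.1
d [0.    0.019 0.844] a [-0.001 -0.    -0.001] rows 2
  -> [ 0.399 -0.113  0.13 ] [ 3.142e+00 -1.000e-03  1.549e+00]
d [-0.001  0.     0.775] a [ 0. -0.  0.] rows 2
  -> [ 0.399 -0.113  0.068] [ 3.142e+00 -1.000e-03  1.549e+00]
```

View pics/w7.png

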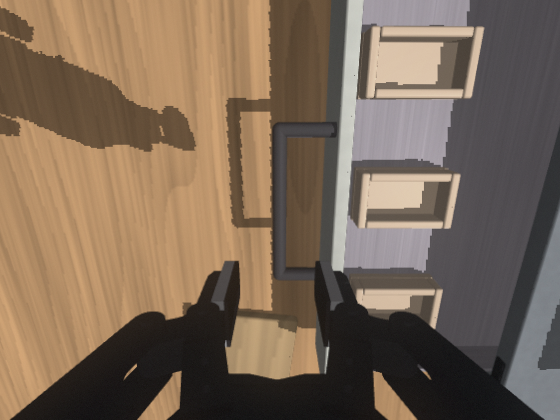

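The handle bar is at column 280 (rows 125–275), between the fingers, and all three dishes stand upright in the drawer.

Emit:
arm_command(commands=[{"dx": 0,"dy": 0.05,"dz": 0.4,"ax": 0,"ay": 0,"az": 0,"fingers": 0.1},{"dx": 0,"dy": 0.05,"dz": 0.84,"ax": 0,"ay": 0,"az": 0,"fingers": 0.1},{"dx": 0,"dy": 0.05,"dz": 0.84,"ax": 0,"ay": 0,"az": 0,"fingers": 0.1},{"dx": 0,"dy": 0.05,"dz": 0.84,"ax": 0,"ay": 0,"az": 0,"fingers": 0.1}])

```text
time: 32.55
eef_pos: [0.4019, -0.1133, 0.1315]
tcp_rot: [-3.139, -0.001, 1.546]
force: [0.3, 0.1, 0.2]
grip_width: 0.0386
gripper_force: 0.0
```

Emit:
arm_command(commands=[{"dx": 0,"dy": 0,"dz": 0.25,"ax": 0,"ay": 0,"az": 0,"fingers": 0.1},{"dx": 0,"dy": 0,"dz": 0.5,"ax": 0,"ay": 0,"az": 0,"fingers": 0.1},{"dx": 0,"dy": 0,"dz": 0.75,"ax": 0,"ay": 0,"az": 0,"fingers": 0.1},{"dx": 0,"dy": 0,"dz": 0.75,"ax": 0,"ay": 0,"az": 0,"fingers": 0.1}])

```text
time: 32.95
eef_pos: [0.4019, -0.1133, 0.0716]
tcp_rot: [-3.139, -0.001, 1.546]
force: [0.1, 1.1, 0.0]
grip_width: 0.0389
gripper_force: 0.0
```

Emit:
arm_command(commands=[{"dx": 0,"dy": 0,"dz": 0,"ax": 0,"ay": 0,"az": 0,"fingers": 1},{"dx": 0,"dy": 0,"dz": 0,"ax": 0,"ay": 0,"az": 0,"fingers": 1},{"dx": 0,"dy": 0,"dz": 0,"ax": 0,"ay": 0,"az": 0,"fingers": 1},{"dx": 0,"dy": 0,"dz": 0,"ax": 0,"ay": 0,"az": 0,"fingers": 1}])

```text
time: 33.35
eef_pos: [0.4035, -0.1141, 0.0743]
tcp_rot: [3.138, 0.001, 1.547]
force: [-1.5, 1.2, 6.4]
grip_width: 0.0095
gripper_force: 58.8
```

Emit:
arm_command(commands=[{"dx": 0,"dy": 0.1,"dz": 0,"ax": 0,"ay": 0,"az": 0,"fingers": 1},{"dx": 0,"dy": 0.25,"dz": 0,"ax": 0,"ay": 0,"az": 0,"fingers": 1},{"dx": 0,"dy": 0.42,"dz": 0,"ax": 0,"ay": 0,"az": 0,"fingers": 1},{"dx": 0,"dy": 0.6,"dz": 0,"ax": 0,"ay": 0,"az": 0,"fingers": 1},{"dx": 0,"dy": 0.78,"dz": 0,"ax": 0,"ay": 0,"az": 0,"fingers": 1}])

```text
time: 33.85
eef_pos: [0.466, -0.1156, 0.0744]
tcp_rot: [3.14, 0.001, 1.547]
force: [-3.8, 0.3, 7.2]
grip_width: 0.0094
gripper_force: 58.8
```

Emit:
arm_command(commands=[{"dx": 0,"dy": 0.18,"dz": 0,"ax": 0,"ay": 0,"az": 0,"fingers": 1},{"dx": 0,"dy": 0.36,"dz": 0,"ax": 0,"ay": 0,"az": 0,"fingers": 1},{"dx": 0,"dy": 0.54,"dz": 0,"ax": 0,"ay": 0,"az": 0,"fingers": 1},{"dx": 0,"dy": 0.7,"dz": 0,"ax": 0,"ay": 0,"az": 0,"fingers": 1},{"dx": 0,"dy": 0.82,"dz": 0,"ax": 0,"ay": 0,"az": 0,"fingers": 1}])

```text
time: 34.35
eef_pos: [0.532, -0.1171, 0.0744]
tcp_rot: [3.139, 0.001, 1.547]
force: [-3.5, -0.5, 5.6]
grip_width: 0.0093
gripper_force: 59.1
```

Emit:
arm_command(commands=[{"dx": 0,"dy": 0.1,"dz": 0,"ax": 0,"ay": 0,"az": 0,"fingers": 1},{"dx": 0,"dy": 0.18,"dz": 0,"ax": 0,"ay": 0,"az": 0,"fingers": 1},{"dx": 0,"dy": 0.24,"dz": 0,"ax": 0,"ay": 0,"az": 0,"fingers": 1},{"dx": 0,"dy": 0.28,"dz": 0,"ax": 0,"ay": 0,"az": 0,"fingers": 1},{"dx": 0,"dy": 0.3,"dz": 0,"ax": 0,"ay": 0,"az": 0,"fingers": 1}])

```text
time: 34.85
eef_pos: [0.5557, -0.1177, 0.0744]
tcp_rot: [3.139, 0.001, 1.547]
force: [-3.4, -0.2, 5.4]
grip_width: 0.0095
gripper_force: 59.0
```

Emit:
arm_command(commands=[{"dx": 0,"dy": 0.03,"dz": 0,"ax": 0,"ay": 0,"az": 0,"fingers": 1},{"dx": 0,"dy": 0.05,"dz": 0,"ax": 0,"ay": 0,"az": 0,"fingers": 1},{"dx": 0,"dy": 0.05,"dz": 0,"ax": 0,"ay": 0,"az": 0,"fingers": 1}])

```text
time: 35.15
eef_pos: [0.5597, -0.1178, 0.0744]
tcp_rot: [3.138, 0.001, 1.547]
force: [-0.9, 0.5, 5.7]
grip_width: 0.0094
gripper_force: 58.9
```

Emit:
arm_command(commands=[{"dx": 0,"dy": 0.02,"dz": 0,"ax": 0,"ay": 0,"az": 0,"fingers": 1},{"dx": 0,"dy": 0.02,"dz": 0,"ax": 0,"ay": 0,"az": 0,"fingers": 1}])

```text
time: 35.35
eef_pos: [0.5612, -0.1178, 0.0744]
tcp_rot: [3.138, 0.001, 1.547]
force: [-0.8, -0.5, 5.6]
grip_width: 0.0093
gripper_force: 59.0
```

Emit:
arm_command(commands=[{"dx": 0,"dy": 0.02,"dz": 0,"ax": 0,"ay": 0,"az": 0,"fingers": 1},{"dx": 0,"dy": 0.02,"dz": 0,"ax": 0,"ay": 0,"az": 0,"fingers": 1}])

```text
time: 35.55
eef_pos: [0.5628, -0.1178, 0.0744]
tcp_rot: [3.138, 0.001, 1.547]
force: [-2.7, -0.1, 5.3]
grip_width: 0.0099
gripper_force: 59.0
```

Emit:
arm_command(commands=[{"dx": 0,"dy": 0.02,"dz": 0,"ax": 0,"ay": 0,"az": 0,"fingers": 1},{"dx": 0,"dy": 0.02,"dz": 0,"ax": 0,"ay": 0,"az": 0,"fingers": 1}])

```text
time: 35.75
eef_pos: [0.5644, -0.1179, 0.0744]
tcp_rot: [3.138, 0.001, 1.547]
force: [-2.0, -0.7, 5.9]
grip_width: 0.0099
gripper_force: 59.0
```

Emit:
arm_command(commands=[{"dx": 0,"dy": 0.02,"dz": 0,"ax": 0,"ay": 0,"az": 0,"fingers": 1},{"dx": 0,"dy": 0.02,"dz": 0,"ax": 0,"ay": 0,"az": 0,"fingers": 1}])

```text
time: 35.95
eef_pos: [0.5658, -0.1179, 0.0744]
tcp_rot: [3.139, 0.001, 1.547]
force: [-2.3, -0.4, 5.6]
grip_width: 0.0096
gripper_force: 59.1
```

Emit:
arm_command(commands=[{"dx": 0,"dy": 0.02,"dz": 0,"ax": 0,"ay": 0,"az": 0,"fingers": 1},{"dx": 0,"dy": 0.02,"dz": 0,"ax": 0,"ay": 0,"az": 0,"fingers": 1}])

```text
time: 36.15
eef_pos: [0.5658, -0.1179, 0.0744]
tcp_rot: [-3.141, 0.001, 1.547]
force: [-6.7, -0.4, 8.3]
grip_width: 0.0094
gripper_force: 59.4
```

Emit:
arm_command(commands=[{"dx": 0,"dy": 0.04,"dz": 0,"ax": 0,"ay": 0,"az": 0,"fingers": 1},{"dx": 0,"dy": 0.04,"dz": 0,"ax": 0,"ay": 0,"az": 0,"fingers": 1},{"dx": 0,"dy": 0.04,"dz": 0,"ax": 0,"ay": 0,"az": 0,"fingers": 1}])

```text
time: 36.45
eef_pos: [0.5659, -0.1179, 0.0744]
tcp_rot: [-3.133, 0.001, 1.547]
force: [-14.9, -0.0, 13.3]
grip_width: 0.0094
gripper_force: 60.0
```

Stop reached and the drawer is shut. Release, rise, and go over the lid handle.

Emit:
arm_command(commands=[{"dx": 0,"dy": 0,"dz": 0,"ax": 0,"ay": 0,"az": 0,"fingers": 0.1},{"dx": 0,"dy": 0,"dz": 0,"ax": 0,"ay": 0,"az": 0,"fingers": 0.1},{"dx": 0,"dy": -0.05,"dz": 0,"ax": 0,"ay": 0,"az": 0,"fingers": 0.1}])

```text
time: 36.75
eef_pos: [0.5664, -0.1175, 0.0724]
tcp_rot: [3.14, 0.0, 1.547]
force: [0.3, -1.0, -0.4]
grip_width: 0.038
gripper_force: 0.0
```

Emit:
arm_command(commands=[{"dx": 0,"dy": 0,"dz": -0.4,"ax": 0,"ay": 0,"az": 0,"fingers": 0.1},{"dx": 0,"dy": 0,"dz": -0.8,"ax": 0,"ay": 0,"az": 0,"fingers": 0.1},{"dx": 0,"dy": 0,"dz": -1,"ax": 0,"ay": 0,"az": 0,"fingers": 0.1}])

```text
time: 37.05
eef_pos: [0.567, -0.1177, 0.1554]
tcp_rot: [3.136, 0.001, 1.547]
force: [0.3, 0.4, -0.1]
grip_width: 0.0383
gripper_force: 0.0
```

Emit:
arm_command(commands=[{"dx": 0,"dy": 0,"dz": -0.5,"ax": 0,"ay": 0,"az": 0,"fingers": 0.1},{"dx": 0,"dy": 0,"dz": -1,"ax": 0,"ay": 0,"az": 0,"fingers": 0.1},{"dx": 0,"dy": 0,"dz": -1,"ax": 0,"ay": 0,"az": 0,"fingers": 0.1}])

```text
time: 37.35
eef_pos: [0.5686, -0.1182, 0.24]
tcp_rot: [3.128, 0.004, 1.547]
force: [-0.2, 0.7, 0.8]
grip_width: 0.0387
gripper_force: 0.0
```

Emit:
arm_command(commands=[{"dx": 0,"dy": 0.5,"dz": 0,"ax": 0,"ay": 0,"az": 0,"fingers": 0},{"dx": 0,"dy": 0.6,"dz": 0,"ax": 0,"ay": 0,"az": 0,"fingers": 0},{"dx": 0,"dy": 0.6,"dz": 0,"ax": 0,"ay": 0,"az": 0,"fingers": 0}])

```text
time: 37.65
eef_pos: [0.614, -0.1184, 0.2302]
tcp_rot: [-3.139, -0.001, 1.548]
force: [0.6, -0.1, -0.2]
grip_width: 0.0428
gripper_force: 0.0
```

Run:
```python
from plan import *
c=calibration("wrist");im=capture("wrist");cv2.imwrite("pics/w8.png",im)
for z in(.155,.161,.167):print("handle",z,proj(c,(.671,-.06,z)),proj(c,(.671,-.18,z)))
plan([(.671,-.1185,.22,1.548)])
t=capture("top");cv2.imwrite("pics/top5.png",t)
```

```text
handle 0.155 [356.41588464 142.61125508] [347.80734864 293.36182573]
handle 0.161 [358.55388186 143.5761936 ] [349.41147434 297.63324756]
handle 0.167 [360.81117993 144.59510751] [351.09039789 302.10434581]
now [ 0.6134 -0.1184  0.2309] [-3.139e+00 -1.000e-03  1.547e+00] f [-0.6  1.   0.8] w 0.0428 t 37.7
d [0.016 0.72  0.134] a [-0.001 -0.    -0.   ] rows 2
  -> [ 0.671  -0.1185  0.22  ] [ 3.141e+00 -1.000e-03  1.547e+00]
```

View pics/w8.png

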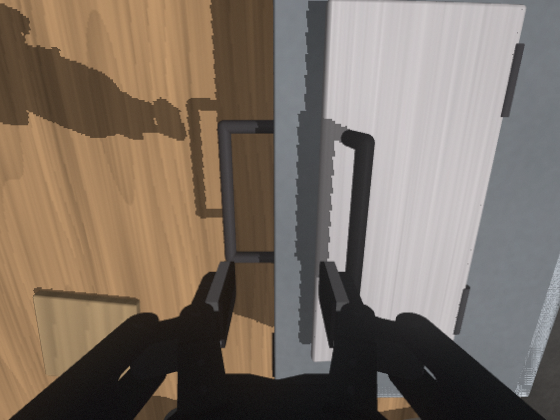

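The lid handle bar runs from (364,142) to (353,300), and the lid's back edge from (523,8) to about (463,335). The drawer is shut.

Run:
```python
from plan import *
c=calibration("wrist")
f=lambda u,z:onz(c,np.array(u,float),z).round(4)
print("bar",f((364,142),.161),f((355.5,270),.161),"lidback",f((523,8),.126),f((489,205),.126),"lidfront",f((330,5),.126),f((320,200),.126),"hingeplate",f((512,80),.122),f((462,310),.122),"cabfront",f((276,200),.115))
plan([(.674,-.1185,.22,1.548),(.674,-.1185,.150,1.548)])
```

```text
bar [ 0.6741 -0.0593  0.161 ] [ 0.6739 -0.1563  0.161 ] lidback [0.7885 0.0262 0.126 ] [ 0.7918 -0.1173  0.126 ] lidfront [0.6542 0.0305 0.126 ] [ 0.65   -0.1097  0.126 ] hingeplate [ 0.7933 -0.0201  0.122 ] [ 0.7892 -0.2241  0.122 ] cabfront [ 0.6134 -0.1121  0.115 ]
now [ 0.6131 -0.1185  0.2315] [-3.14  -0.     1.547] f [-0.7  0.6  0.3] w 0.0425 t 37.8
d [0.018 0.761 0.143] a [-0. -0. -0.] rows 2
  -> [ 0.674  -0.1185  0.22  ] [-3.14  -0.     1.547]
d [-0.     0.001  0.875] a [-0. -0. -0.] rows 2
  -> [ 0.674  -0.1185  0.15  ] [-3.14  -0.     1.547]
```

Emit:
arm_command(commands=[{"dx": 0.02,"dy": 0.4,"dz": 0.1,"ax": 0,"ay": 0,"az": 0,"fingers": 0},{"dx": 0.02,"dy": 0.76,"dz": 0.14,"ax": 0,"ay": 0,"az": 0,"fingers": 0},{"dx": 0.02,"dy": 0.76,"dz": 0.14,"ax": 0,"ay": 0,"az": 0,"fingers": 0},{"dx": 0.02,"dy": 0.76,"dz": 0.14,"ax": 0,"ay": 0,"az": 0,"fingers": 0}])

```text
time: 38.15
eef_pos: [0.6737, -0.1184, 0.2205]
tcp_rot: [-3.14, -0.0, 1.547]
force: [0.5, -0.6, -0.2]
grip_width: 0.0431
gripper_force: 0.0
```

Emit:
arm_command(commands=[{"dx": 0,"dy": 0,"dz": 0.3,"ax": 0,"ay": 0,"az": 0,"fingers": 0},{"dx": 0,"dy": 0,"dz": 0.6,"ax": 0,"ay": 0,"az": 0,"fingers": 0},{"dx": 0,"dy": 0,"dz": 0.86,"ax": 0,"ay": 0,"az": 0,"fingers": 0},{"dx": 0,"dy": 0,"dz": 0.86,"ax": 0,"ay": 0,"az": 0,"fingers": 0}])

```text
time: 38.55
eef_pos: [0.6714, -0.118, 0.1491]
tcp_rot: [-3.135, -0.001, 1.547]
force: [0.2, -0.1, -0.8]
grip_width: 0.0428
gripper_force: 0.0
```

Emit:
arm_command(commands=[{"dx": 0,"dy": 0,"dz": 0,"ax": 0,"ay": 0,"az": 0,"fingers": 1},{"dx": 0,"dy": 0,"dz": 0,"ax": 0,"ay": 0,"az": 0,"fingers": 1},{"dx": 0,"dy": 0,"dz": 0,"ax": 0,"ay": 0,"az": 0,"fingers": 1},{"dx": 0,"dy": 0,"dz": 0,"ax": 0,"ay": 0,"az": 0,"fingers": 1}])

```text
time: 38.95
eef_pos: [0.6697, -0.1186, 0.1547]
tcp_rot: [-3.132, 0.0, 1.546]
force: [-15.4, 1.3, 5.7]
grip_width: 0.0097
gripper_force: 58.5
```

Emit:
arm_command(commands=[{"dx": 0,"dy": 0,"dz": -0.15,"ax": 0,"ay": 0,"az": 0,"fingers": 1},{"dx": 0,"dy": 0.06,"dz": -0.26,"ax": 0,"ay": 0,"az": 0,"fingers": 1},{"dx": 0,"dy": 0.125,"dz": -0.37,"ax": 0,"ay": 0,"az": 0,"fingers": 1},{"dx": 0,"dy": 0.2,"dz": -0.47,"ax": 0,"ay": 0,"az": 0,"fingers": 1},{"dx": 0,"dy": 0.28,"dz": -0.565,"ax": 0,"ay": 0,"az": 0,"fingers": 1}])

```text
time: 39.45
eef_pos: [0.6962, -0.1191, 0.1943]
tcp_rot: [-3.136, -0.001, 1.547]
force: [1.9, -1.6, -14.5]
grip_width: 0.0099
gripper_force: 58.2
```

Emit:
arm_command(commands=[{"dx": 0,"dy": 0,"dz": 0,"ax": 0,"ay": 0,"az": 0,"fingers": 1}])

```text
time: 39.55
eef_pos: [0.6978, -0.1192, 0.1958]
tcp_rot: [-3.141, -0.0, 1.547]
force: [3.5, -2.3, -11.9]
grip_width: 0.0095
gripper_force: 59.3
```

Emit:
arm_command(commands=[{"dx": 0,"dy": 0.09,"dz": -0.09,"ax": 0,"ay": 0,"az": 0,"fingers": 1},{"dx": 0,"dy": 0.185,"dz": -0.17,"ax": 0,"ay": 0,"az": 0,"fingers": 1},{"dx": 0,"dy": 0.29,"dz": -0.24,"ax": 0,"ay": 0,"az": 0,"fingers": 1},{"dx": 0,"dy": 0.395,"dz": -0.31,"ax": 0,"ay": 0,"az": 0,"fingers": 1},{"dx": 0,"dy": 0.5,"dz": -0.365,"ax": 0,"ay": 0,"az": 0,"fingers": 1}])

```text
time: 40.05
eef_pos: [0.7349, -0.12, 0.2223]
tcp_rot: [-3.131, -0.001, 1.546]
force: [-2.3, -1.8, -17.9]
grip_width: 0.0091
gripper_force: 58.2
```

Emit:
arm_command(commands=[{"dx": 0,"dy": 0,"dz": 0,"ax": 0,"ay": 0,"az": 0,"fingers": 1},{"dx": 0,"dy": 0,"dz": 0,"ax": 0,"ay": 0,"az": 0,"fingers": 1}])

```text
time: 40.25
eef_pos: [0.736, -0.1201, 0.2227]
tcp_rot: [-3.136, -0.001, 1.547]
force: [1.2, -2.2, -20.7]
grip_width: 0.0096
gripper_force: 58.9
```

Run:
```python
from plan import *
s=sense();p=s["eef_pos"];print(p,s["force"],s["time"])
for h in(.788,.790,.792):
  x,z=p[0]-h,p[2]+.0063-.116
  print(h,np.hypot(x,z),np.degrees(np.arctan2(z,-x))-20.56)
for n in("top","scene"): cv2.imwrite(f"pics/{n}6.png",capture(n))
```

```text
[ 0.73598632 -0.12006526  0.22273641] [  1.15841057  -2.2064988  -20.65275791] 40.25
0.788 0.12442930788149455 44.73048730693617
0.79 0.1252785192066275 43.89951431079025
0.792 0.1261537240407231 43.07990080244949
```

Emit:
arm_command(commands=[{"dx": 0,"dy": 0,"dz": 0.03,"ax": 0,"ay": 0,"az": 0,"fingers": 1},{"dx": 0,"dy": 0,"dz": 0.05,"ax": 0,"ay": 0,"az": 0,"fingers": 1}])

```text
time: 40.55
eef_pos: [0.7361, -0.1201, 0.2227]
tcp_rot: [-3.141, 0.0, 1.547]
force: [-1.5, -2.2, -14.9]
grip_width: 0.0096
gripper_force: 59.5
```

Emit:
arm_command(commands=[{"dx": 0,"dy": 0,"dz": 0,"ax": 0,"ay": 0,"az": 0,"fingers": 0.4},{"dx": 0,"dy": 0,"dz": 0,"ax": 0,"ay": 0,"az": 0,"fingers": 0.4},{"dx": 0,"dy": 0,"dz": 0,"ax": 0,"ay": 0,"az": 0,"fingers": 0.4}])

```text
time: 40.85
eef_pos: [0.7385, -0.1197, 0.2298]
tcp_rot: [3.13, 0.002, 1.548]
force: [0.2, 0.4, 1.2]
grip_width: 0.0255
gripper_force: 0.0
```

Emit:
arm_command(commands=[{"dx": 0,"dy": 0,"dz": -0.3,"ax": 0,"ay": 0,"az": 0,"fingers": 0.4},{"dx": 0,"dy": 0,"dz": -0.6,"ax": 0,"ay": 0,"az": 0,"fingers": 0.4},{"dx": 0,"dy": 0,"dz": -0.9,"ax": 0,"ay": 0,"az": 0,"fingers": 0.4},{"dx": 0,"dy": 0,"dz": -0.9,"ax": 0,"ay": 0,"az": 0,"fingers": 0.4}])

```text
time: 41.25
eef_pos: [0.7382, -0.1199, 0.3039]
tcp_rot: [3.126, 0.003, 1.547]
force: [-1.1, -0.5, 0.7]
grip_width: 0.0256
gripper_force: 0.0
```

Emit:
arm_command(commands=[{"dx": 0,"dy": -0.5,"dz": 0,"ax": 0,"ay": 0,"az": 0,"fingers": 0.4},{"dx": 0,"dy": -1,"dz": 0,"ax": 0,"ay": 0,"az": 0,"fingers": 0.4},{"dx": 0,"dy": -1,"dz": 0,"ax": 0,"ay": 0,"az": 0,"fingers": 0.4}])

```text
time: 41.55
eef_pos: [0.6518, -0.1171, 0.2931]
tcp_rot: [-3.136, -0.001, 1.546]
force: [0.7, 0.6, -0.0]
grip_width: 0.0257
gripper_force: 0.0
```

Emit:
arm_command(commands=[{"dx": 0,"dy": -0.5,"dz": 0,"ax": 0,"ay": 0,"az": 0,"fingers": 0.4},{"dx": 0,"dy": -1,"dz": 0,"ax": 0,"ay": 0,"az": 0,"fingers": 0.4},{"dx": 0,"dy": -1,"dz": 0,"ax": 0,"ay": 0,"az": 0,"fingers": 0.4}])

```text
time: 41.85
eef_pos: [0.5731, -0.1154, 0.2948]
tcp_rot: [-3.14, -0.0, 1.546]
force: [0.5, -0.4, 0.8]
grip_width: 0.0259
gripper_force: 0.0
```

Emit:
arm_command(commands=[{"dx": 0,"dy": -0.5,"dz": 0,"ax": 0,"ay": 0,"az": 0,"fingers": 0.4},{"dx": 0,"dy": -1,"dz": 0,"ax": 0,"ay": 0,"az": 0,"fingers": 0.4},{"dx": 0,"dy": -1,"dz": 0,"ax": 0,"ay": 0,"az": 0,"fingers": 0.4}])

```text
time: 42.15
eef_pos: [0.4944, -0.1138, 0.2957]
tcp_rot: [3.14, 0.001, 1.546]
force: [0.7, -0.8, -0.4]
grip_width: 0.0257
gripper_force: 0.0
```

Run:
```python
from plan import *
ims=[]
for n,b in(("top",(240,100,400,230)),("scene",(190,215,350,335))):
    im=capture(n);cv2.imwrite(f"pics/{n}7.png",im)
    x0,y0,x1,y1=b; ims.append(cv2.resize(im[y0:y1,x0:x1],(640,4*(y1-y0)),interpolation=cv2.INTER_CUBIC)[:500 if n=="top" else 480])
v=np.vstack([cv2.resize(i,None,fx=.6,fy=.6,interpolation=cv2.INTER_AREA) for i in ims]);print(v.shape)
cv2.imwrite("pics/lid.png",v)
print(sense()["eef_pos"],sense()["force"])
```

```text
(588, 384, 3)
[ 0.49761641 -0.11427361  0.29595978] [-0.57635026 -0.32931339 -0.37857694]
```

View pics/lid.png

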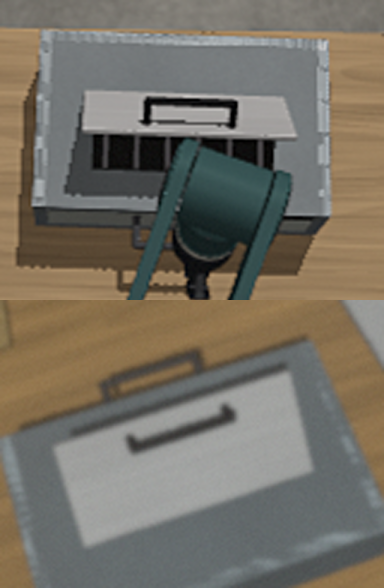

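The lid stands open. Its front corners are at (80,132) and (297,134) in the top half of the crop, and at (290,371) and (53,448) in the scene half.

Run:
```python
from plan import *
c=calibration("top");c2=calibration("scene")
A=lambda x,y:np.array([240+x/2.4,100+y/2.4]);B=lambda x,y:np.array([190+x/2.4,215+(y-300)/2.4])
for n,a,b in(("frontL",(80,133),(290,371)),("frontR",(297,136),(53,448)),("backL",(85,91),(313,470)),("backR",(285,96),(85,548)),
  ("barL",(147,98),(231,409)),("barR",(236,102),(133,446))): print(n,two(c,A(*a),c2,B(*b)))
# model prediction of upper-face front corners and bar for several lid angles
yw=-.023; ex=np.array([np.cos(yw),np.sin(yw),0]);ey=np.array([-np.sin(yw),np.cos(yw),0]);ez=np.array([0,0,1.])
for H in(.788,.792):
  h=np.array([H,-.1215,.116])
  for t in np.radians([0,40,45,50]):
    u=-np.cos(t)*ex+np.sin(t)*ez; n=np.sin(t)*ex+np.cos(t)*ez
    P=[h+u*.14+n*.01+s*.15*ey for s in(1,-1)]+[h+u*.12+n*.045+s*.06*ey for s in(1,-1)]
    a=[((proj(c,p)-[240,100])*2.4).round(0) for p in P]; b=[((proj(c2,p)-[190,215])*2.4+[0,300]).round(0) for p in P]
    print(H,round(np.degrees(t)),*a,"|",*b)
```

```text
frontL (array([0.69603691, 0.03222737, 0.21287442]), np.float64(0.0038414335332233977))
frontR (array([ 0.6932392 , -0.26965764,  0.2202988 ]), np.float64(0.004445268349920304))
backL (array([0.79358883, 0.02665917, 0.12135079]), np.float64(0.005660406827006467))
backR (array([ 0.78867957, -0.27218637,  0.124169  ]), np.float64(0.006118266477091574))
barL (array([ 0.73455607, -0.05977199,  0.2506824 ]), np.float64(0.00250181740583255))
barR (array([ 0.73390823, -0.18209312,  0.24220483]), np.float64(0.0047240002984764535))
0.788 0 [ 79. 181.] [283. 188.] [142. 163.] [225. 166.] | [272. 373.] [ 52. 444.] [212. 395.] [122. 424.]
0.788 40 [ 80. 136.] [294. 144.] [145. 109.] [232. 112.] | [286. 368.] [ 50. 443.] [227. 412.] [131. 443.]
0.788 45 [ 80. 128.] [295. 136.] [146. 101.] [232. 104.] | [289. 371.] [ 51. 447.] [230. 417.] [133. 449.]
0.788 50 [ 80. 120.] [296. 127.] [146.  93.] [233.  96.] | [292. 374.] [ 52. 452.] [233. 423.] [135. 455.]
0.792 0 [ 79. 178.] [283. 185.] [142. 160.] [225. 163.] | [273. 376.] [ 53. 447.] [213. 398.] [123. 427.]
0.792 40 [ 80. 133.] [294. 141.] [145. 106.] [231. 110.] | [287. 370.] [ 51. 446.] [228. 414.] [132. 446.]
0.792 45 [ 80. 125.] [295. 133.] [146.  98.] [232. 101.] | [290. 373.] [ 52. 450.] [231. 420.] [134. 452.]
0.792 50 [ 80. 117.] [296. 125.] [146.  90.] [232.  93.] | [293. 377.] [ 53. 455.] [234. 426.] [136. 458.]
```

```bash
python3 -c "
from rig import *
print(close_job())"
```

```text
the job is handed in; nothing more can be done
None
```

I've handed the job in: the tray's three dishes (a fourth was absent) stand flat in the drawer, which is shut against its stop; the lid, raised only after that, measures about 45° (44–46°) from two cameras, and I left the bowl, jar and board alone.

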